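# Stock the key-fob display case and click its cover shut

## Task

Lift the finished key fobs one at a time out of the orange bin and lay them flat in the open display case, each inside an outline of its own with its long side along the outline's: black fobs in the black outlines of the front row, blue fobs in the blue outlines of the back row (which outline of the row, and which face is up, do not matter). When every fob is in place, swing the clear cover over and press it down until the catch clicks and holds it fully shut. Leave the other things on the counter where they are.

Things in the scene. Friction and masses are not known exactly. Their poses are not given: they have to be found in the camera images.
- black1: black car-key fob, a rounded block 66 (its x) x 36 (its y) x 15 mm (its z), 45 g or so; origin at its middle. Same buttons on both faces, so either face may be up. Starts flat in the bin; may be absent (None).
- black2: black car-key fob, a rounded block 66 (its x) x 36 (its y) x 15 mm (its z), 45 g or so; origin at its middle. Same buttons on both faces, so either face may be up. Starts flat in the bin; may be absent (None).
- black3: black car-key fob, a rounded block 66 (its x) x 36 (its y) x 15 mm (its z), 45 g or so; origin at its middle. Same buttons on both faces, so either face may be up. Starts flat in the bin; may be absent (None).
- blue1: blue car-key fob, a rounded block 66 (its x) x 36 (its y) x 15 mm (its z), 45 g or so; origin at its middle. Same buttons on both faces, so either face may be up. Starts flat in the bin; may be absent (None).
- blue2: blue car-key fob, a rounded block 66 (its x) x 36 (its y) x 15 mm (its z), 45 g or so; origin at its middle. Same buttons on both faces, so either face may be up. Starts flat in the bin; may be absent (None).
- blue3: blue car-key fob, a rounded block 66 (its x) x 36 (its y) x 15 mm (its z), 45 g or so; origin at its middle. Same buttons on both faces, so either face may be up. Starts flat in the bin; may be absent (None).
- bin: orange open bin fixed to the counter, 250 (x) x 300 (y) mm outside, walls 5 mm thick and 36 mm high, floor 5 mm thick; origin under its centre. It may stand left or right.
- case: flat aluminium display case, fixed, 218 (x) x 286 (y) mm outside, walls 5 mm thick, rim 26 mm high, floor 5 mm thick, cream liner; origin under its centre. Its x points from the front (catch) edge to the back (hinge) edge, away from the robot. On the liner two rows of three outlines, 80 x 52 mm inside, long side along x: black in the front row, blue in the back row.
- front1 (a point): centre of black outline 1 of 3 in the front row (1 is at the case's +y end), on the case floor (5 mm above the counter); outlines are 76 mm apart along y, the rows 92 mm apart along x. Axes as the case's.
- front2 (a point): centre of black outline 2 of 3 in the front row (1 is at the case's +y end), on the case floor (5 mm above the counter); outlines are 76 mm apart along y, the rows 92 mm apart along x. Axes as the case's.
- front3 (a point): centre of black outline 3 of 3 in the front row (1 is at the case's +y end), on the case floor (5 mm above the counter); outlines are 76 mm apart along y, the rows 92 mm apart along x. Axes as the case's.
- back1 (a point): centre of blue outline 1 of 3 in the back row (1 is at the case's +y end), on the case floor (5 mm above the counter); outlines are 76 mm apart along y, the rows 92 mm apart along x. Axes as the case's.
- back2 (a point): centre of blue outline 2 of 3 in the back row (1 is at the case's +y end), on the case floor (5 mm above the counter); outlines are 76 mm apart along y, the rows 92 mm apart along x. Axes as the case's.
- back3 (a point): centre of blue outline 3 of 3 in the back row (1 is at the case's +y end), on the case floor (5 mm above the counter); outlines are 76 mm apart along y, the rows 92 mm apart along x. Axes as the case's.
- cover (a joint): hinge of the clear aluminium-framed cover, rad: 0 shut, up to 1.95 open; starts open. It stays at any angle it is left; about 3 N at the handle moves it. Near shut its front edge meets a spring catch: resting on that it reads about 0.05; a firm press (10 to 20 N at the handle) clicks it past, then it stays below 0.015. A like pull up on the handle reopens it.
- cover_hinge (a point): middle of the cover's hinge line, 26.5 mm above the counter at the case's back edge; the line runs along the case's y. Axes turn with the cover (x, y, z as the case's when it is shut).
- cover_grip (a point): grip point in the black handle block on the cover's outer face: 14 (x) x 30 (y) x 30 mm (z); its top is 5 mm beyond this point. The point is 201 mm from the hinge line and 30 mm off the underside of the 5 mm thick, 225 mm long cover. Cover shut: handle points up; open: away from the robot. It can be pinched from above across its 30 mm at any angle.
- bell: chrome counter bell, dome 84 mm wide, 56 mm high; loose, not part of the job, leave it alone. Origin under its centre.
- tin: red and brass shoe polish tin, 48 mm wide, 22 mm high; loose, not part of the job, leave it alone. Origin under its centre.
- brush: wooden shoe brush, 160 x 50 x 44 mm; loose, not part of the job, leave it alone. Origin under its centre.
- padlock: brass padlock lying flat, 45 x 50 x 20 mm plus shackle; loose, not part of the job, leave it alone. Origin under its centre.
- glue: amber glue jar, 60 mm wide, 85 mm high; loose, not part of the job, leave it alone. Origin under its centre.
- stamp: hand stamp, 60 x 28 mm, 55 mm high; loose, not part of the job, leave it alone. Origin under its centre.
Mind the look-alikes: they are no part of the job. What is shaped like the blue1 but pink or turquoise is not meant.

How it is judged:
By the outcome, as a careful person would: the job done as asked, in the order asked, and still so for the second after the job is handed in, with the robot touching nothing.
Of black1, black2, black3, blue1, blue2, blue3 only 4 to 6 are there at a start; the rules pass over those that are not, and their reading is None.
At some moment in a run one of black1, black2, black3, blue1, blue2, blue3 may be knocked a few centimetres aside while the robot is not near it.
Once in a run the grip may slacken for a moment while it holds something.
It also fails if it takes over 210 s, if anything falls off the work surface, if the arm or the gripper's body presses on something with over 40 N, if the wrist force passes 120 N, or if a joint passes its speed limit or range.

## Robot

A 6-joint arm with a two-finger parallel gripper is mounted at the origin on the work surface. World frame = base frame: x ahead of the robot, y to its left, z up, the work surface at z = 0. Lengths are in mm, angles in rad, forces in N, time in s.
With the tool pointing down it reaches from about 350 to 875 mm from the base axis. Payload 4.2 kg.
Tool frame: the origin (TCP) lies midway between the tips of the shut fingers; the grasp point (between the pads) lies 19 mm behind it (arm.grip_point_offset is the distance from the TCP to the grasp point, in mm); z points along the fingers, x is the direction in which the jaws open and shut, and the axes are right-handed (so a half turn about z gives the same grasp; the last joint's range is limited). The gripper opens to 85 mm and grips with 20 to 120 N. Pads are 22 mm wide; open, the fingers measure 114 mm over their backs; the gripper's body (76 mm by 85 mm) begins 54 mm behind the grasp point. The pads swing forward as they close: fully open they stand 13 mm farther back than shut.
Start: joints at [1.412, 0.385, 0.008, 0, -1.194, -0.259], TCP at [253.561, 571.232, 231.312] pointing down, gripper open.
Joint ranges: [-3.14, 3.14], [-1.21, 2.06], [-1.07, 1.41], [-3.16, 2.05], [-2.99, -0.16], [-3.1, 3.1]. Speed limits (rad/s): [2.79, 2.79, 3.14, 3.14, 3.14, 3.14].

## Interface

Orientations are given as a unit quaternion [x, y, z, w].
In Python, from bench import arm gives the robot as it stands.
- The arm moves only by the tool move_arm, never from a script. Its argument "targets" is a list of rows, each a list of 7 numbers: the shift along the tool's x, y, z in cm, then the turn, a rotation vector about the tool's x, y, z in degrees, then the closure in counts, from 0 (fully open) to 255 (shut). In form: [[x, y, z, wx, wy, wz, grip], ...]. A call has 1 to 20 rows; each row is the pose to reach, as a shift and turn from the pose commanded when the call began, along the tool's axes at that moment; what a row does not reach only later rows make up. A row lasts 1/8 s, in which the tool goes at most 62.5 mm and 10.7 degrees, less where a joint would pass 70% of its speed; a pose out of reach is approached as far as the arm can. A call with a gripper value outside its range is refused whole. The fingers move at their own pace and stop on an object; the grip force is fixed at half the most. Time passes only in rows, so rows that repeat a pose let the fingers close. It gives the time, the measured TCP pose, the force and the opening at its end, in the units of the state.
- arm.read_state(): the state, without advancing time (a new reading comes with each control period).
- arm.get_image(name): name is "side" or "top"; returns (picture, depth): 420x560x3 uint8, blue, green, red; 420x560 float32, mm along the optical axis (not along the pixel's ray), 0 where there is no reading.
- arm.camera_params(name): a dict with "mtx" (3x3 intrinsics, pixels), "dist" ([k1, k2, p1, p2, k3] as OpenCV has them; the pictures are not rectified), "world_to_cam" (4x4, takes a point from world to camera coordinates). Camera axes: x right, y down, z forward; pixel columns grow to the right and rows downward; lengths in mm; the calibration is good to about 2 mm. A picture is of the moment at which its call begins. camera_params takes no time and is no camera call.
- arm.job_done(): hands the job in, once; it reports no verdict.
Trained networks look in the newest picture that a camera, given by its name, has taken for a name from the list of things; names that differ only in an ending like _2 or _b are one class to them, and where a whole thing is asked for, a point or a joint stands for the part that bears it (a point fixed in the world has none). Each returns a list of dicts, best first, with "score" (0 to 1); they miss things now and then, are a little off and sometimes report something else, mostly with a low value. They report only what shows in the picture. A call takes as long as a camera call. They do not tell look-alikes from the thing itself.
- arm.search_frame(thing, camera): "bbox" ([left, top, right, bottom] in pixels, round what is visible of it).
- arm.tip_of(thing, camera): "uv" ([column, row] in pixels: a listed point, or the origin of a listed thing).
The state is a dict: "clock": time; "joints": joint angles; "joint_vel": joint speeds; "joint_efforts": joint torques, N m; "position": TCP position; "ee_rot": TCP orientation; "contact_force": force on the tool from outside, world axes, zero at the start; "wrist_torque": the same for the moment, N m; "gripper_width": finger opening in mm.
Only numpy, scipy, OpenCV 4.12 (cv2) and the standard library are available. Lean on these libraries where they do the work, as an engineer would, in place of code of your own. Each camera call takes 0.05 s, during which the arm holds its last target.

## Working session

There is one attempt and no reset: what is moved stays moved. The work goes in short steps, Python scripts to look and compute and a tool call to move; the robot and the scene stay as the last step left them, time stands still between calls to the robot, and variables do not carry over. Pictures are saved under pics/ and viewed, and the job is handed in when it is done.

Besides the shell and the picture viewer there is one more tool, called after ">>>" by a JSON object that holds its "api" and its "payload". move_arm: Moves the arm, as the interface text tells. Its arguments: {"type":"object","properties":{"targets":{"type":"array","items":{"type":"array","items":{"type":"number"}}}},"required":["targets"]}

```bash
ls; mkdir -p pics; python3 - <<'E'
from bench import arm
import cv2,json
for n in("top","side"):
    im,d=arm.get_image(n); cv2.imwrite(f"pics/{n}0.png",im)
    p=arm.camera_params(n); print(n,p)
print(arm.read_state())
E
```

```text
pics
top {'mtx': array([[457.36336773,   0.        , 276.50565696],
       [  0.        , 457.36336773, 211.20429652],
       [  0.        ,   0.        ,   1.        ]]), 'dist': array([0.05097941, 0.        , 0.        , 0.        , 0.        ]), 'world_to_cam': array([[ 2.30315944e-03, -9.99983059e-01, -5.34573727e-03,
         1.74223589e+01],
       [-9.82179132e-01, -1.25744253e-03, -1.87943003e-01,
         5.25281988e+02],
       [ 1.87933097e-01,  5.68333429e-03, -9.82165389e-01,
         1.17022464e+03],
       [ 0.00000000e+00,  0.00000000e+00,  0.00000000e+00,
         1.00000000e+00]])}
side {'mtx': array([[499.22329611,   0.        , 279.16542413],
       [  0.        , 499.22329611, 212.17830065],
       [  0.        ,   0.        ,   1.        ]]), 'dist': array([-0.16616503,  0.        ,  0.        ,  0.        ,  0.        ]), 'world_to_cam': array([[-8.69164736e-01,  4.94196793e-01, -1.79496748e-02,
         4.17484526e+02],
       [ 3.63678308e-01,  6.14178167e-01, -7.00373663e-01,
        -1.45649214e+02],
       [-3.35098120e-01, -6.15267997e-01, -7.13550658e-01,
         1.84079230e+03],
       [ 0.00000000e+00,  0.00000000e+00,  0.00000000e+00,
         1.00000000e+00]])}
{'clock': 0.1, 'joints': array([ 1.41159176e+00,  3.85495593e-01,  6.78918586e-03, -4.40727493e-04,
       -1.19398130e+00, -2.58611100e-01]), 'joint_vel': array([-1.67438752e-03, -1.10714198e-03,  2.98859743e-03,  3.04374851e-03,
        1.59720309e-05,  1.69707834e-03]), 'joint_efforts': array([ 5.26293425e-04, -3.93318272e+01,  1.88930404e+01,  4.19804335e+00,
       -2.58259141e-03,  3.99735498e-06]), 'position': array([253.3707387 , 570.78726261, 230.33093931]), 'ee_rot': array([-5.45016460e-01,  8.38424786e-01, -5.63641563e-04, -7.86506133e-04]), 'contact_force': array([-0.91545104,  0.02271194, -0.51689705]), 'wrist_torque': array([ 0.00251833, -0.03092678, -0.00940631]), 'gripper_width': 85.36781672101141}
```

View pics/top0.png

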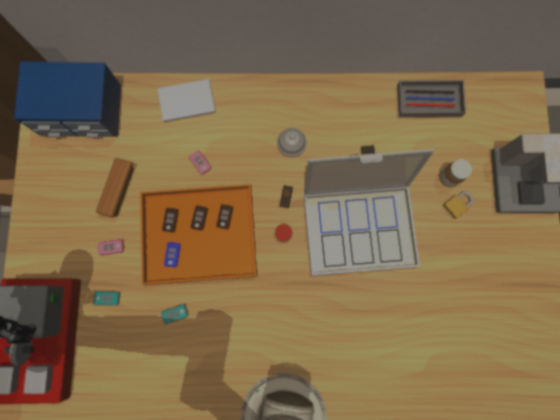

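View pics/side0.png

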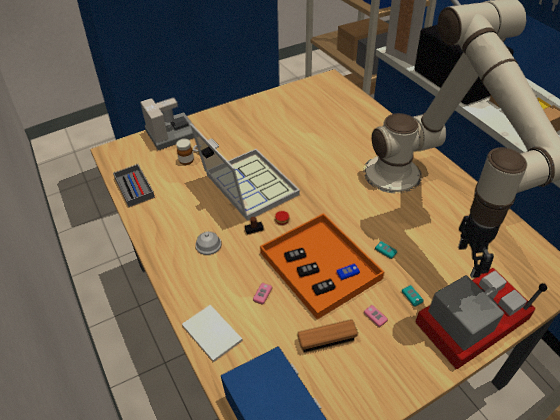

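```bash
cat > h.py <<'E'
from bench import arm
import cv2,numpy as np
from scipy.spatial.transform import Rotation as R
def px2w(uv,z,name="top"):
    p=arm.camera_params(name); uv=np.asarray(uv,float).reshape(-1,1,2)
    n=cv2.undistortPoints(uv,p["mtx"],np.array(p["dist"])).reshape(-1,2)
    T=p["world_to_cam"];Rm=T[:3,:3];c=-Rm.T@T[:3,3]
    d=np.c_[n,np.ones(len(n))]@Rm
    return c+d*((z-c[2])/d[:,2])[:,None]
def w2px(P,name="top"):
    p=arm.camera_params(name);T=p["world_to_cam"]
    return cv2.projectPoints(np.asarray(P,float).reshape(-1,1,3),cv2.Rodrigues(T[:3,:3])[0],T[:3,3],p["mtx"],np.array(p["dist"]))[0].reshape(-1,2)
def crop(im,x0,y0,x1,y1,s,fn):
    cv2.imwrite(fn,cv2.resize(im[y0:y1,x0:x1],None,fx=s,fy=s,interpolation=cv2.INTER_CUBIC))
E
python3 - <<'E'
from h import *
im,d=arm.get_image("top")
crop(im,130,175,330,295,4,"pics/c1.png")
crop(im,290,130,440,280,4,"pics/c2.png")
for n in("black1","blue1"):
  for r in arm.search_frame(n,"top"): print(n,r)
for n in("case","bin","front1","front3","back1","back3","cover_grip","cover_hinge","front2","back2"):
  r=arm.tip_of(n,"top")
  for q in r[:1]:
    z={"case":0,"bin":0}.get(n,5)
    if n=="cover_hinge":z=26.5
    print(n,q,px2w(q["uv"],z).round(1))
E
```

```text
black1 {'bbox': [164.8, 209.6, 177.1, 232.4], 'score': 0.79}
black1 {'bbox': [214.2, 203.3, 234.8, 232.3], 'score': 0.61}
black1 {'bbox': [278.6, 185.5, 294.3, 213.0], 'score': 0.23}
blue1 {'bbox': [162.1, 245.2, 176.6, 269.3], 'score': 0.87}
blue1 {'bbox': [189.6, 154.7, 212.1, 176.8], 'score': 0.87}
blue1 {'bbox': [94.6, 290.1, 117.2, 306.1], 'score': 0.8}
blue1 {'bbox': [94.4, 239.6, 120.0, 253.8], 'score': 0.7}
blue1 {'bbox': [161.5, 300.8, 188.0, 324.1], 'score': 0.69}
case {'uv': [360.5, 229.5], 'score': 0.95} [[ 483.9 -212.4    0. ]]
bin {'uv': [196.4, 236.8], 'score': 0.56} [[462.9 238.6   0. ]]
front1 {'uv': [390.8, 246.8], 'score': 0.85} [[ 435.9 -291.8    5. ]]
front3 {'uv': [390.8, 246.8], 'score': 0.85} [[ 435.9 -291.8    5. ]]
back1 {'uv': [331.9, 218.9], 'score': 0.85} [[ 512.4 -134.     5. ]]
back3 {'uv': [331.9, 218.9], 'score': 0.85} [[ 512.4 -134.     5. ]]
cover_grip {'uv': [367.9, 150.5], 'score': 0.8} [[ 708.9 -239.4    5. ]]
cover_hinge {'uv': [357.5, 191.2], 'score': 0.69} [[ 585.7 -202.9   26.5]]
front2 {'uv': [390.8, 246.8], 'score': 0.85} [[ 435.9 -291.8    5. ]]
back2 {'uv': [331.9, 218.9], 'score': 0.85} [[ 512.4 -134.     5. ]]
```

View pics/c1.png

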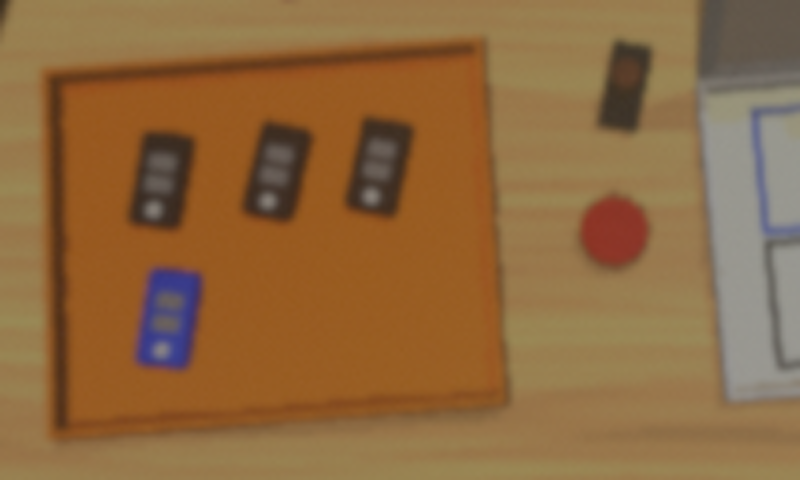

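View pics/c2.png

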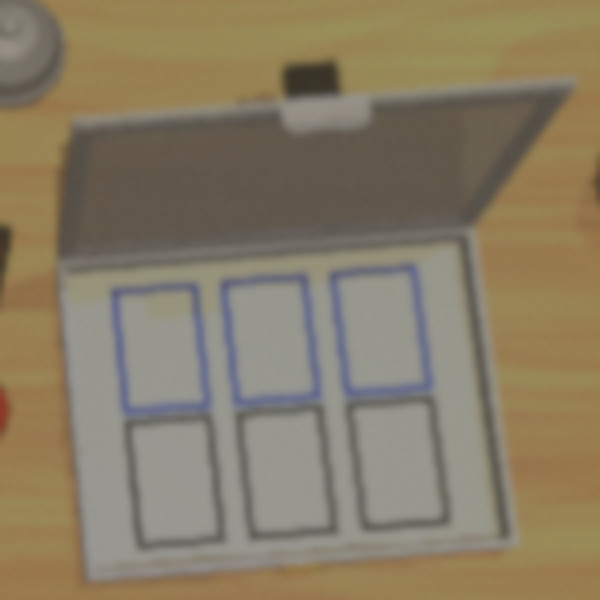

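```bash
cat >> h.py <<'E'
def fobs(im,x0,y0,x1,y1,z=20):
    """all black/blue fob blobs in px box -> (colour, centre xy, yaw deg of long side, size)"""
    s=4; c=cv2.resize(im[y0:y1,x0:x1],None,fx=s,fy=s,interpolation=cv2.INTER_CUBIC).astype(int)
    b,g,r=c[...,0],c[...,1],c[...,2]; out=[]
    for col,m in(("blue",(b>r+30)&(b>g+30)),("black",(c.max(2)<75)&(r<b+40))):
        m=cv2.morphologyEx(m.astype(np.uint8),cv2.MORPH_CLOSE,np.ones((15,15)))
        for k in cv2.findContours(m,cv2.RETR_EXTERNAL,cv2.CHAIN_APPROX_NONE)[0]:
            if cv2.contourArea(k)<2000: continue
            uv=(k.reshape(-1,2)+.5)/s-.5+[x0,y0]
            w=px2w(uv,z)[:,:2].astype(np.float32)
            (cx,cy),(a,bb),_=rr=cv2.minAreaRect(w)
            B=cv2.boxPoints(rr);e=[B[1]-B[0],B[2]-B[1]];e=max(e,key=np.linalg.norm)
            yaw=(np.degrees(np.arctan2(e[1],e[0]))+90)%180-90
            out.append((col,round(float(cx),1),round(float(cy),1),round(float(yaw),1),round(float(max(a,bb)),1),round(float(min(a,bb)),1)))
    return out
E
python3 - <<'E'
from h import *
im,d=arm.get_image("top")
for f in fobs(im,140,185,260,285): print(f)
# outlines
uv=np.array([[207.5,340],[160,348],[271,340],[382,331],[174.5,482],[287,472],[399,463]])[1:]
uv=(uv+.5)/4-.5+[290,130]
W=px2w(uv,5)[:,:2]; print(W.round(1))
M=np.array([[46,76],[46,0],[46,-76],[-46,76],[-46,0],[-46,-76]],float)
mc=W.mean(0);H=M.T@(W-mc);th=np.arctan2(H[0,1]-H[1,0],H[0,0]+H[1,1]);
Rm=np.array([[np.cos(th),-np.sin(th)],[np.sin(th),np.cos(th)]])
print(mc,np.degrees(th),(M@Rm.T+mc).round(1)); print((W-mc-M@Rm.T).round(1))
# bin, case corners check
P=lambda a,b,z:np.r_[Rm@[a,b]+mc,z]
for a,b in((-109,143),(-109,-143),(109,143),(109,-143)): print(w2px(P(a,b,26)))
# depth check
for u,v in((360,245),(196,255),(172,250),(225,240),(367,152)):
    print(u,v,d[v,u])
    n=cv2.undistortPoints(np.array([[[u,v]]],float),arm.camera_params("top")["mtx"],np.array(arm.camera_params("top")["dist"])).ravel()
    T=arm.camera_params("top")["world_to_cam"]; print((T[:3,:3].T@(np.r_[n,1]*d[v,u]-T[:3,3])).round(1))
E
```

```text
('blue', 413.5, 299.1, -6.8, 61.3, 31.8)
('black', 507.6, 308.4, -7.0, 59.6, 30.3)
('black', 513.3, 230.2, -11.3, 58.7, 29.9)
('black', 517.1, 160.7, -10.9, 58.5, 29.7)
[[ 518.8 -127.9]
 [ 524.5 -204.3]
 [ 530.9 -280.6]
 [ 426.3 -135.9]
 [ 433.4 -212.3]
 [ 439.7 -288.1]]
[ 478.94225725 -208.17842913] 4.821024659055557 [[ 518.4 -128.6]
 [ 524.8 -204.3]
 [ 531.2 -280. ]
 [ 426.7 -136.3]
 [ 433.1 -212. ]
 [ 439.5 -287.8]]
[[ 0.4  0.7]
 [-0.3 -0. ]
 [-0.2 -0.6]
 [-0.4  0.4]
 [ 0.2 -0.2]
 [ 0.2 -0.4]]
[[311.63911992 274.91734086]]
[[419.65867955 266.23829432]]
[[303.94690168 194.83585738]]
[[408.28911384 186.29985044]]
360 245 1243.8145
[ 440.1 -208.2    8.1]
196 255 1246.8538
[412.7 237.4   2.3]
172 250 1232.5979
[424.6 299.1  19.5]
225 240 1254.9393
[453.9 159.7   1.5]
367 152 1062.0498
[ 630.7 -191.9  229.7]
```

```bash
cat >> h.py <<'E'
def wp(*ts):
    """ts: (x,y,z,phi deg of tool x). prints rows' first six from the current measured pose"""
    s=arm.read_state();p=s["position"];R0=R.from_quat(s["ee_rot"])
    x0=R0.as_matrix()[:,0];ph0=np.degrees(np.arctan2(x0[1],x0[0]))
    print("t",round(s["clock"],2),"pos",p.round(1),"phi",round(ph0,1),"F",s["contact_force"].round(1),"w",round(s["gripper_width"],1),"j6",s["joints"][5].round(2))
    for x,y,z,ph in ts:
        ph=ph0+((ph-ph0+90)%180-90);a=np.radians(ph)
        X=np.array([np.cos(a),np.sin(a),0]);Z=np.array([0,0,-1.]);Rt=R.from_matrix(np.c_[X,np.cross(Z,X),Z])
        print((x,y,z,round(ph,1)),"->",(R0.inv().apply(np.array([x,y,z])-p)/10).round(2).tolist(),np.degrees((R0.inv()*Rt).as_rotvec()).round(1).tolist())
E
python3 -c "
from h import *
wp((413.5,299.1,100,83.2),(413.5,299.1,40,83.2),(413.5,299.1,6,83.2))"
```

```text
t 0.8 pos [253.5 571.2 231.3] phi -113.9 F [-0.3 -0.1  0.3] w 85.4 j6 -0.26
(413.5, 299.1, 100, np.float64(-96.8)) -> [18.38, -25.66, 13.13] [0.0, 0.0, -17.1]
(413.5, 299.1, 40, np.float64(-96.8)) -> [18.38, -25.66, 19.13] [0.0, 0.0, -17.1]
(413.5, 299.1, 6, np.float64(-96.8)) -> [18.38, -25.66, 22.53] [0.0, 0.0, -17.1]
```

>>> {"api": "move_arm", "payload": {"targets": [[18.4, -25.7, 0, 0, 0, -17.1, 60], [18.4, -25.7, 0, 0, 0, -17.1, 60], [18.4, -25.7, 0, 0, 0, -17.1, 60], [18.4, -25.7, 0, 0, 0, -17.1, 60], [18.4, -25.7, 0, 0, 0, -17.1, 60], [18.4, -25.7, 0, 0, 0, -17.1, 60], [18.4, -25.7, 13.1, 0, 0, -17.1, 60], [18.4, -25.7, 13.1, 0, 0, -17.1, 60], [18.4, -25.7, 13.1, 0, 0, -17.1, 60], [18.4, -25.7, 13.1, 0, 0, -17.1, 60]]}}

```text
clock: 2.05
position: [414.6, 300.2, 101.7]
ee_rot: [-0.664, 0.747, -0.0, 0.001]
contact_force: [0.4, 0.5, 1.2]
gripper_width: 65.3
```

```bash
python3 -c "
from h import *
im,_=arm.get_image('top');crop(im,130,175,330,295,4,'pics/c3.png')
print(fobs(im,140,185,260,285))
wp((413.5,299.1,40,83.2),(413.5,299.1,6,83.2))"
```

```text
[('black', 456.3, 328.5, 3.5, 119.2, 117.5), ('black', 507.1, 308.3, -6.9, 61.4, 31.5), ('black', 513.1, 230.5, -11.6, 59.4, 30.7), ('black', 517.0, 160.6, -10.9, 58.2, 29.5)]
t 2.1 pos [415.  300.7 102.6] phi -96.7 F [ 0.2  0.4 -0.8] w 65.2 j6 0.51
(413.5, 299.1, 40, np.float64(-96.8)) -> [0.2, 0.15, 6.26] [-0.2, 0.2, 0.1]
(413.5, 299.1, 6, np.float64(-96.8)) -> [0.21, 0.16, 9.66] [-0.2, 0.2, 0.1]
```

View pics/c3.png

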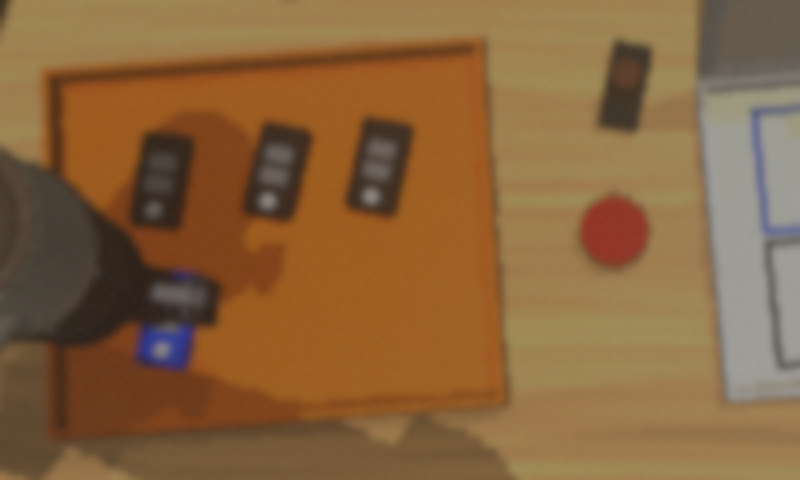

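>>> {"api": "move_arm", "payload": {"targets": [[0.15, 0.1, 4, 0, 0, 0, 60], [0.15, 0.1, 7, 0, 0, 0, 60], [0.15, 0.1, 9, 0, 0, 0, 60], [0.15, 0.1, 9.6, 0, 0, 0, 60], [0.15, 0.1, 9.6, 0, 0, 0, 60], [0.15, 0.1, 9.6, 0, 0, 0, 60]]}}

```text
clock: 2.85
position: [413.4, 298.4, 5.8]
ee_rot: [-0.664, 0.748, 0.0, 0.002]
contact_force: [0.1, 0.1, -1.0]
gripper_width: 65.5
```

```bash
python3 -c "
from h import *
im,_=arm.get_image('side')
crop(im,250,200,400,320,5,'pics/s1.png')
wp((413.5,299.1,6,83.2))"
```

```text
t 2.9 pos [413.3 298.3   5.6] phi -96.8 F [-0.3 -0.   0.6] w 64.8 j6 0.51
(413.5, 299.1, 6, np.float64(-96.8)) -> [-0.09, -0.01, -0.04] [-0.1, 0.1, -0.0]
```

View pics/s1.png

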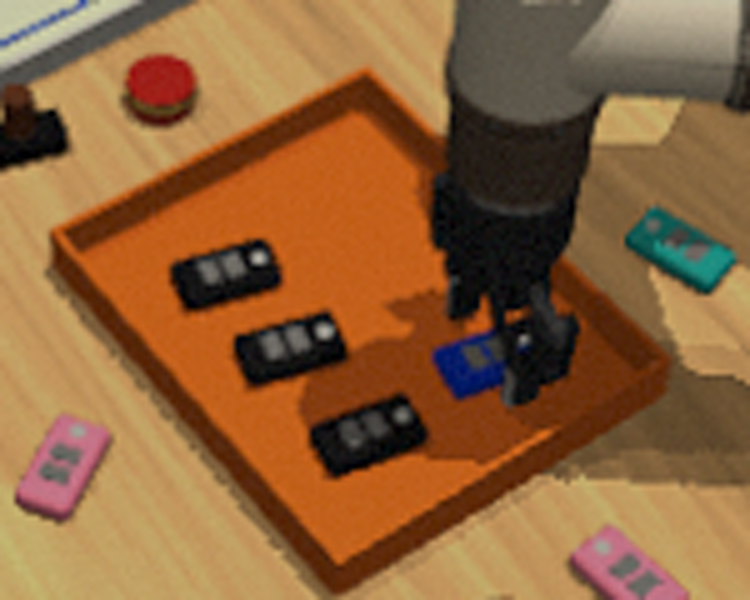

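>>> {"api": "move_arm", "payload": {"targets": [[0, 0, 0, 0, 0, 0, 255], [0, 0, 0, 0, 0, 0, 255], [0, 0, 0, 0, 0, 0, 255], [0, 0, 0, 0, 0, 0, 255], [0, 0, 0, 0, 0, 0, 255], [0, 0, -4, 0, 0, 0, 255], [0, 0, -8, 0, 0, 0, 255], [0, 0, -10, 0, 0, 0, 255], [0, 0, -10, 0, 0, 0, 255], [0, 0, -10, 0, 0, 0, 255]]}}

```text
clock: 4.15
position: [411.9, 296.7, 103.2]
ee_rot: [-0.664, 0.748, -0.0, -0.001]
contact_force: [-0.6, -0.8, -0.8]
gripper_width: 34.4
```

```bash
python3 -c "
from h import *
im,_=arm.get_image('side')
crop(im,250,180,400,300,5,'pics/s2.png')
wp((518.4,-128.6,110,94.8))"
```

```text
t 4.2 pos [411.9 296.6 102.9] phi -96.9 F [0.4 0.5 0. ] w 34.3 j6 0.51
(518.4, -128.6, 110, np.float64(-85.2)) -> [40.95, -15.65, -0.64] [0.1, -0.1, -11.7]
```

View pics/s2.png

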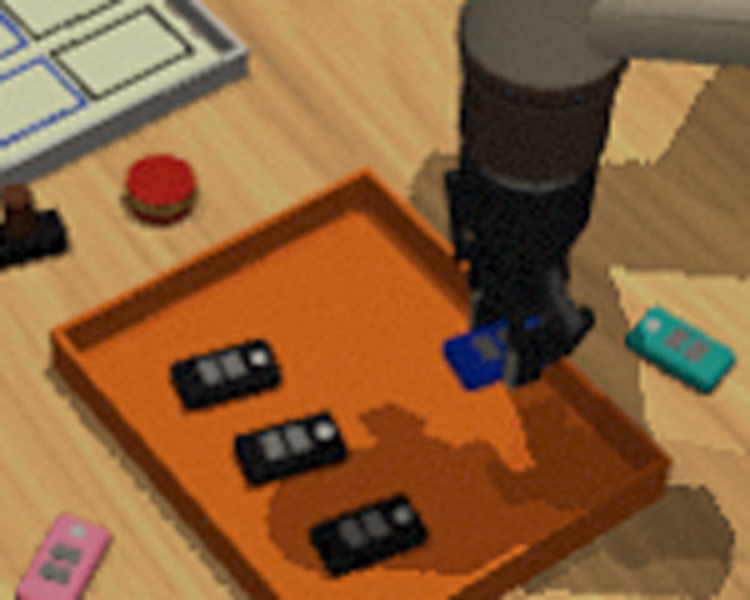

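>>> {"api": "move_arm", "payload": {"targets": [[5, -1.9, -1, 0, 0, -2, 255], [10, -3.8, -2, 0, 0, -4, 255], [15, -5.7, -2, 0, 0, -6, 255], [20, -7.6, -2, 0, 0, -8, 255], [25, -9.5, -2, 0, 0, -10, 255], [30, -11.5, -2, 0, 0, -11.7, 255], [35, -13.4, -2, 0, 0, -11.7, 255], [40, -15.3, -1, 0, 0, -11.7, 255], [41, -15.7, -0.6, 0, 0, -11.7, 255], [41, -15.7, -0.6, 0, 0, -11.7, 255], [41, -15.7, -0.6, 0, 0, -11.7, 255]]}}

```text
clock: 5.58
position: [519.4, -127.4, 110.0]
ee_rot: [0.737, -0.676, -0.0, 0.0]
contact_force: [-0.2, -1.2, -0.8]
gripper_width: 34.4
```

```bash
python3 -c "
from h import *
im,_=arm.get_image('side')
crop(im,170,80,320,200,5,'pics/s3.png')
im,_=arm.get_image('top')
crop(im,290,130,440,280,4,'pics/t3.png')
wp((518.4,-128.6,30,94.8),(518.4,-128.6,7,94.8))"
```

```text
t 5.67 pos [ 519.7 -127.2  110.5] phi -85.0 F [-0.3  0.6 -0.9] w 34.7 j6 1.59
(518.4, -128.6, 30, np.float64(-85.2)) -> [0.13, 0.15, 8.05] [-0.0, 0.0, 0.2]
(518.4, -128.6, 7, np.float64(-85.2)) -> [0.13, 0.15, 10.35] [-0.0, 0.0, 0.2]
```

View pics/s3.png

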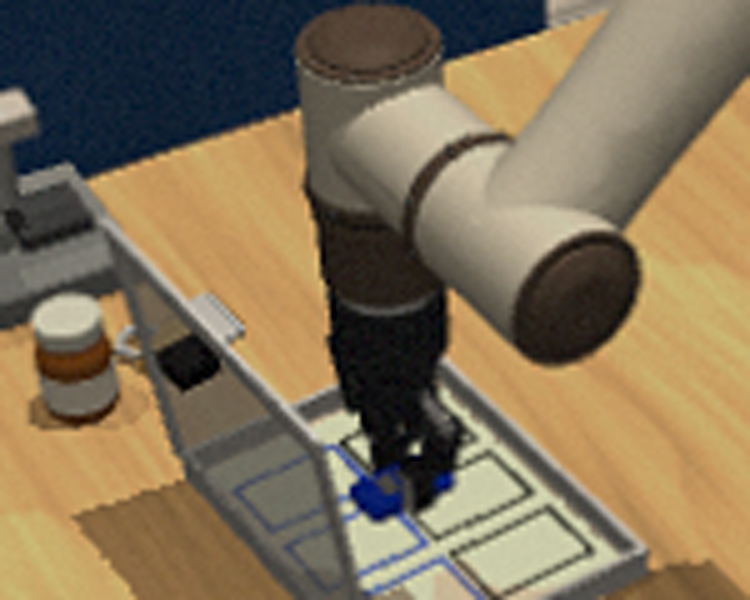

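View pics/t3.png

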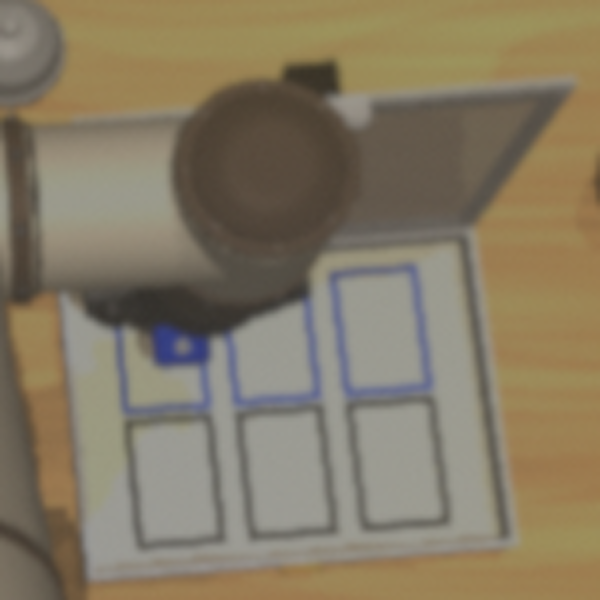

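```bash
python3 -c "
from h import *
print(px2w([[(180.5)/4-.5+290,362/4-.5+130]],112))"
```

```text
[[ 491.01248378 -128.28569152  112.        ]]
```

>>> {"api": "move_arm", "payload": {"targets": [[0.1, 0.15, 4, 0, 0, 0.2, 255], [0.1, 0.15, 7, 0, 0, 0.2, 255], [0.1, 0.15, 9, 0, 0, 0.2, 255], [0.1, 0.15, 10, 0, 0, 0.2, 255], [0.1, 0.15, 10.4, 0, 0, 0.2, 255], [0.1, 0.15, 10.4, 0, 0, 0.2, 255]]}}

```text
clock: 6.42
position: [518.8, -129.2, 6.8]
ee_rot: [0.735, -0.678, 0.0, -0.0]
contact_force: [-0.6, -0.3, -0.0]
gripper_width: 34.4
```

```bash
python3 -c "
from h import *
wp((518.4,-128.6,6,94.8))"
```

```text
t 6.42 pos [ 518.8 -129.2    6.8] phi -85.3 F [-0.6 -0.3 -0. ] w 34.4 j6 1.59
(518.4, -128.6, 6, np.float64(-85.2)) -> [-0.06, 0.03, 0.08] [-0.1, -0.0, -0.1]
```

>>> {"api": "move_arm", "payload": {"targets": [[-0.05, 0.3, 0, 0, 0, 0, 255], [-0.05, 0.3, 0.1, 0, 0, 0, 255], [-0.05, 0.3, 0.1, 0, 0, 0, 255], [-0.05, 0.3, 0.1, 0, 0, 0, 90], [-0.05, 0.3, 0.1, 0, 0, 0, 90], [-0.05, 0.3, 0.1, 0, 0, 0, 90], [-0.05, 0.3, -4, 0, 0, 0, 90], [-0.05, 0.3, -10, 0, 0, 0, 90], [-0.05, 0.3, -12, 0, 0, 0, 90]]}}

```text
clock: 7.55
position: [517.3, -129.3, 130.2]
ee_rot: [0.735, -0.678, 0.003, -0.002]
contact_force: [0.5, -0.2, -1.1]
gripper_width: 55.4
```

```bash
python3 -c "
from h import *
im,_=arm.get_image('side')
crop(im,170,80,320,200,5,'pics/s4.png')
im,_=arm.get_image('top')
print(fobs(im,140,185,260,285))
crop(im,140,130,440,280,2.5,'pics/t4.png')
wp((517.1,160.7,120,79.1))"
```

```text
[('black', 507.8, 308.3, -7.2, 59.0, 29.6), ('black', 513.4, 230.0, -11.8, 58.8, 29.9), ('black', 517.2, 160.4, -11.1, 59.1, 30.5)]
t 7.65 pos [ 517.  -129.2  129.3] phi -85.3 F [ 0.1 -0.2 -1.7] w 55.3 j6 1.59
(517.1, 160.7, 120, np.float64(-100.9)) -> [-28.9, -2.37, 0.93] [-0.4, 0.0, 15.6]
```

View pics/t4.png

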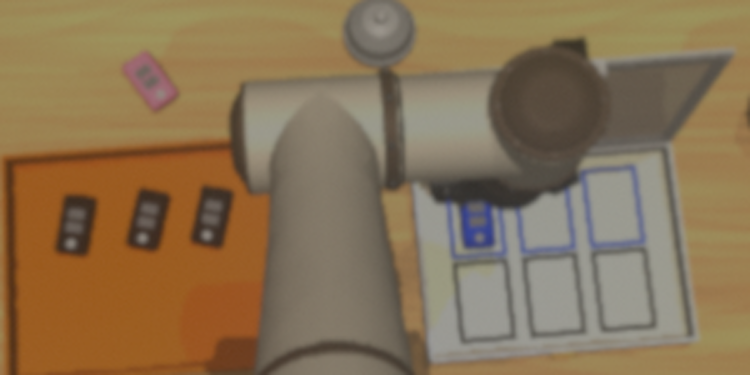

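View pics/s4.png

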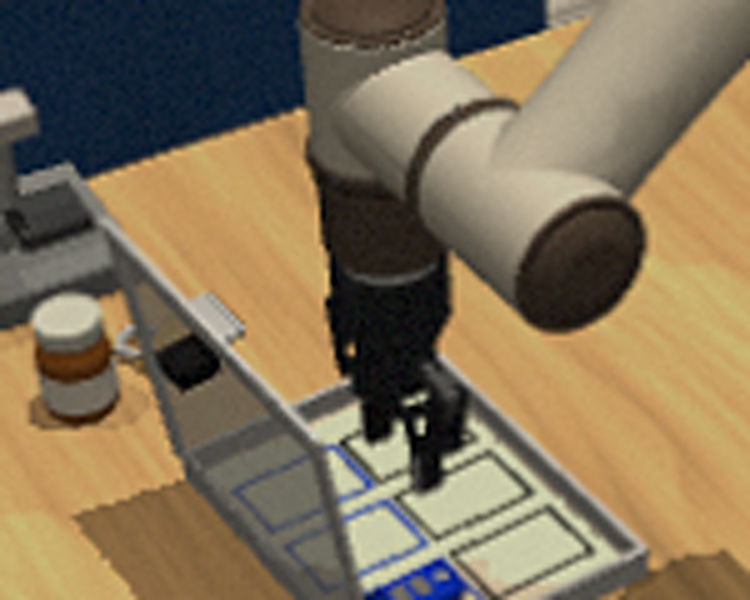

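>>> {"api": "move_arm", "payload": {"targets": [[-5, -0.3, 0, 0, 0, 3, 90], [-10, -0.8, 0, 0, 0, 6, 90], [-15, -1.2, 0, 0, 0, 9, 90], [-20, -1.6, 0, 0, 0, 12, 90], [-25, -2.2, 0, 0, 0, 15, 90], [-28.9, -2.7, 0.9, 0, 0, 15.6, 90], [-28.9, -2.7, 3, 0, 0, 15.6, 90], [-28.9, -2.7, 5, 0, 0, 15.6, 90], [-28.9, -2.7, 5, 0, 0, 15.6, 90], [-28.9, -2.7, 5, 0, 0, 15.6, 90]]}}

```text
clock: 8.9
position: [518.8, 160.9, 76.2]
ee_rot: [-0.637, 0.771, -0.0, -0.0]
contact_force: [-0.2, 0.2, 0.3]
gripper_width: 55.2
```

```bash
python3 -c "
from h import *
im,_=arm.get_image('side')
crop(im,230,180,380,300,5,'pics/s5.png')
im,_=arm.get_image('top')
print(fobs(im,315,195,345,230),fobs(im,140,185,190,285))
crop(im,140,130,440,280,2.5,'pics/t5.png')
wp((520,160.5,6,79.1))"
```

```text
[('blue', 513.2, -133.4, 4.4, 67.8, 44.2)] []
t 9.0 pos [519.1 161.1  76.9] phi -100.9 F [-0.8  0.2  0.5] w 55.5 j6 0.78
(520, 160.5, 6, np.float64(-100.9)) -> [0.05, -0.09, 7.09] [-0.1, 0.0, -0.0]
```

View pics/t5.png

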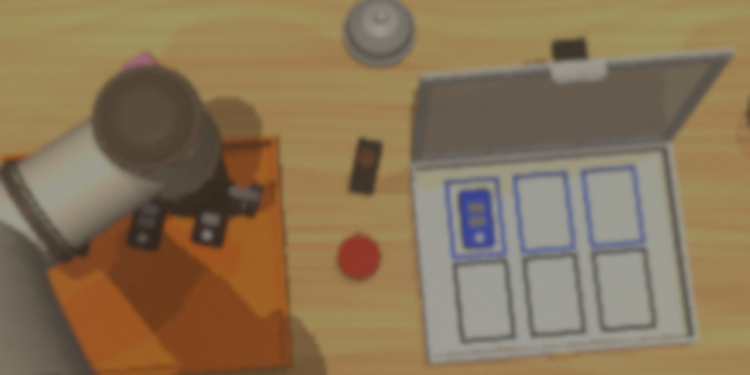

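View pics/s5.png

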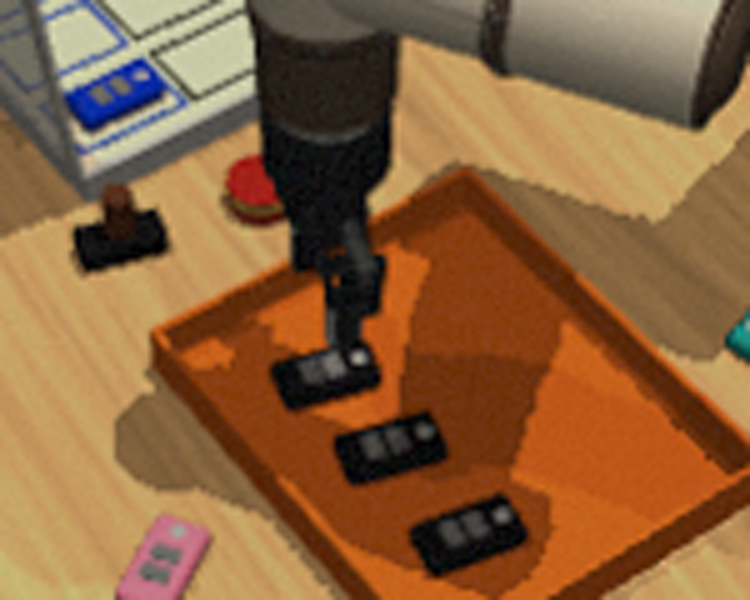

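>>> {"api": "move_arm", "payload": {"targets": [[0, -0.1, 3, 0, 0, 0, 90], [0, -0.1, 5.5, 0, 0, 0, 90], [0, -0.1, 6.7, 0, 0, 0, 90], [0, -0.1, 7.1, 0, 0, 0, 90], [0, -0.1, 7.1, 0, 0, 0, 90], [0, -0.1, 7.1, 0, 0, 0, 255], [0, -0.1, 7.1, 0, 0, 0, 255], [0, -0.1, 7.1, 0, 0, 0, 255], [0, -0.1, 7.1, 0, 0, 0, 255], [0, -0.1, 7.1, 0, 0, 0, 255], [0, -0.1, 4, 0, 0, 0, 255], [0, -0.1, 0, 0, 0, 0, 255], [0, -0.1, -3.5, 0, 0, 0, 255], [0, -0.1, -3.5, 0, 0, 0, 255], [0, -0.1, -3.5, 0, 0, 0, 255]]}}

```text
clock: 10.88
position: [518.8, 160.4, 110.6]
ee_rot: [-0.636, 0.771, 0.0, -0.001]
contact_force: [-0.8, -0.2, -0.7]
gripper_width: 34.5
```

```bash
python3 -c "
from h import *
wp((426.7,-136.3,110,94.8))"
```

```text
t 10.88 pos [518.8 160.4 110.6] phi -101.0 F [-0.8 -0.2 -0.7] w 34.5 j6 0.78
(426.7, -136.3, 110, np.float64(-85.2)) -> [30.89, 3.4, 0.08] [0.1, -0.0, -15.8]
```

>>> {"api": "move_arm", "payload": {"targets": [[5, 0.6, 0, 0, 0, -3, 255], [10, 1.1, 0, 0, 0, -6, 255], [15, 1.7, 0, 0, 0, -9, 255], [20, 2.2, 0, 0, 0, -12, 255], [25, 2.8, 0, 0, 0, -15, 255], [30.5, 3.4, 0, 0, 0, -15.8, 255], [30.9, 3.4, 0.1, 0, 0, -15.8, 255], [30.9, 3.4, 0.1, 0, 0, -15.8, 255], [30.9, 3.4, 0.1, 0, 0, -15.8, 255]]}}

```text
clock: 12.0
position: [427.8, -135.4, 109.8]
ee_rot: [0.737, -0.676, -0.0, 0.0]
contact_force: [-0.4, -0.2, -0.2]
gripper_width: 34.3
```

```bash
python3 -c "
from h import *
im,_=arm.get_image('side')
crop(im,190,80,340,200,5,'pics/s6.png')
im,_=arm.get_image('top')
crop(im,290,160,440,280,5,'pics/t6.png')
wp((426.7,-136.3,7,94.8))"
```

```text
t 12.1 pos [ 428.  -135.2  110.1] phi -85.0 F [-0.1 -0.1 -0.7] w 34.2 j6 1.6
(426.7, -136.3, 7, np.float64(-85.2)) -> [0.1, 0.14, 10.31] [0.0, 0.0, 0.2]
```

View pics/t6.png

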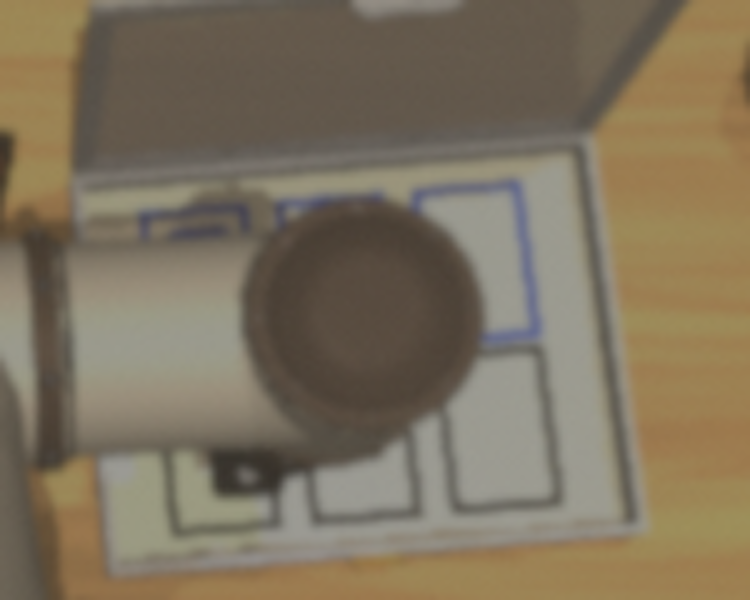

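View pics/s6.png

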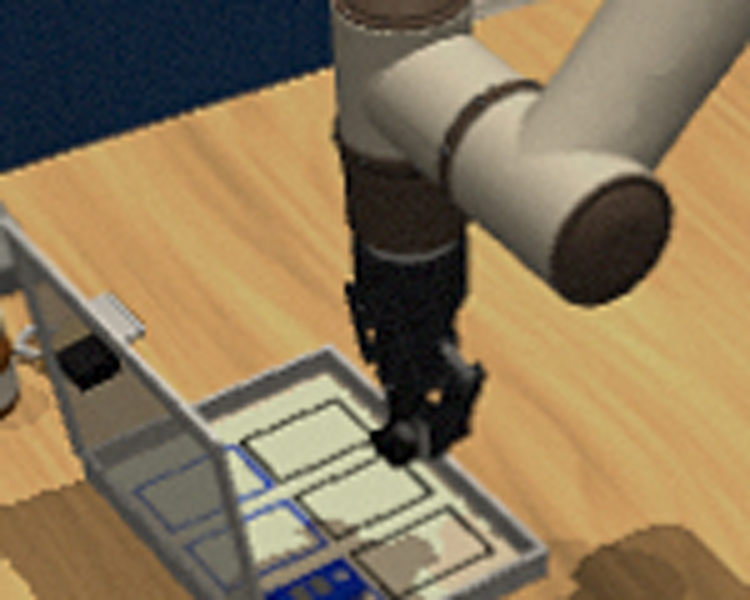

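```bash
python3 -c "
from h import *
print(px2w([[245/5-.5+290,495/5-.5+160]],112))"
```

```text
[[ 394.38245885 -135.69573644  112.        ]]
```

>>> {"api": "move_arm", "payload": {"targets": [[0.1, 0.2, 4, 0, 0, 0.2, 255], [0.1, 0.2, 7, 0, 0, 0.2, 255], [0.1, 0.2, 9, 0, 0, 0.2, 255], [0.1, 0.2, 10, 0, 0, 0.2, 255], [0.1, 0.2, 10.4, 0, 0, 0.2, 255], [0.1, 0.2, 10.4, 0, 0, 0.2, 255], [0.1, 0.2, 10.4, 0, 0, 0.2, 255]]}}

```text
clock: 12.98
position: [426.3, -137.1, 6.9]
ee_rot: [0.735, -0.678, 0.001, -0.001]
contact_force: [-0.2, -0.6, -0.8]
gripper_width: 34.4
```

```bash
python3 -c "
from h import *
wp((426.7,-136.3,6,94.8))"
```

```text
t 12.97 pos [ 426.3 -137.1    6.9] phi -85.3 F [-0.2 -0.6 -0.8] w 34.4 j6 1.6
(426.7, -136.3, 6, np.float64(-85.2)) -> [-0.08, -0.04, 0.09] [-0.1, -0.0, -0.1]
```

>>> {"api": "move_arm", "payload": {"targets": [[-0.1, 0, 0.1, 0, 0, 0, 255], [-0.1, 0, 0.1, 0, 0, 0, 255], [-0.1, 0, 0.1, 0, 0, 0, 90], [-0.1, 0, 0.1, 0, 0, 0, 90], [-0.1, 0, 0.1, 0, 0, 0, 90], [-0.1, 0, -4, 0, 0, 0, 90], [-0.1, 0, -10, 0, 0, 0, 90], [-0.1, 0, -12, 0, 0, 0, 90]]}}

```text
clock: 13.98
position: [427.5, -136.3, 129.7]
ee_rot: [0.735, -0.678, 0.002, -0.002]
contact_force: [0.1, -0.2, -1.3]
gripper_width: 55.5
```

```bash
python3 -c "
from h import *
im,_=arm.get_image('top')
print(fobs(im,140,185,260,285))
crop(im,140,130,440,280,2.5,'pics/t7.png')
wp((516.3,230.2,120,78.4))"
```

```text
[('black', 507.7, 308.4, -7.6, 58.8, 29.6), ('black', 513.5, 230.1, -11.3, 58.1, 29.5)]
t 14.03 pos [ 428.2 -136.4  130.9] phi -85.3 F [0.1 0.4 1.5] w 55.0 j6 1.6
(516.3, 230.2, 120, np.float64(-101.6)) -> [-35.81, -11.78, 1.15] [-0.5, 0.0, 16.3]
```

View pics/t7.png

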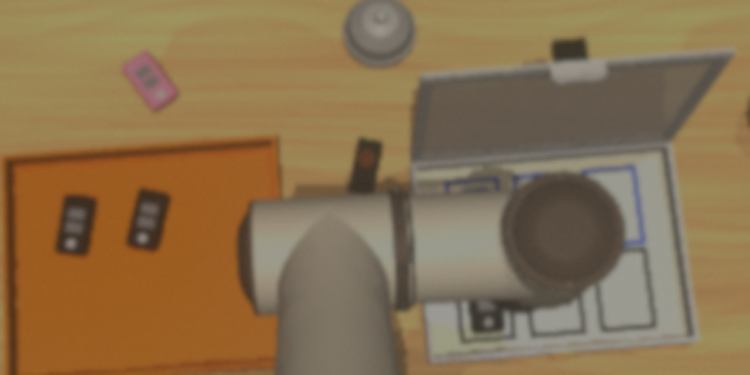

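Black 1 sits in front1 at crop (487,315). Two blacks remain at crop (148,218) and (75,225).

>>> {"api": "move_arm", "payload": {"targets": [[-5, -1.6, 0, 0, 0, 3, 90], [-10, -3.2, 0, 0, 0, 6, 90], [-15, -4.8, 0, 0, 0, 9, 90], [-20, -6.4, 0, 0, 0, 12, 90], [-25, -8, 0, 0, 0, 14, 90], [-30, -9.6, 0, 0, 0, 16.3, 90], [-35, -11.4, 1, 0, 0, 16.3, 90], [-35.8, -11.8, 3, 0, 0, 16.3, 90], [-35.8, -11.8, 5, 0, 0, 16.3, 90], [-35.8, -11.8, 5, 0, 0, 16.3, 90], [-35.8, -11.8, 5, 0, 0, 16.3, 90]]}}

```text
clock: 15.4
position: [514.4, 230.1, 76.5]
ee_rot: [-0.632, 0.775, -0.0, 0.0]
contact_force: [-0.1, 0.5, 0.4]
gripper_width: 54.8
```

```bash
python3 -c "
from h import *
im,_=arm.get_image('side')
crop(im,230,180,380,300,5,'pics/s8.png')
im,_=arm.get_image('top')
crop(im,140,130,440,280,2.5,'pics/t8.png')
wp((516.3,230.2,6,78.4))"
```

```text
t 15.5 pos [514.6 230.2  77.2] phi -101.6 F [ 0.2 -0.6 -0.3] w 55.6 j6 0.66
(516.3, 230.2, 6, np.float64(-101.6)) -> [-0.02, -0.15, 7.12] [-0.1, 0.1, -0.0]
```

View pics/t8.png

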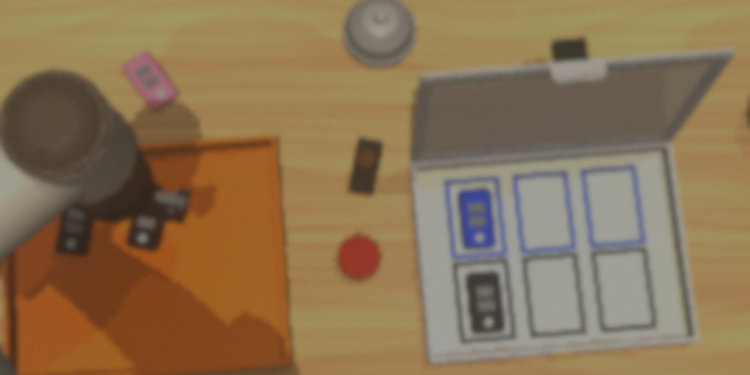

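View pics/s8.png

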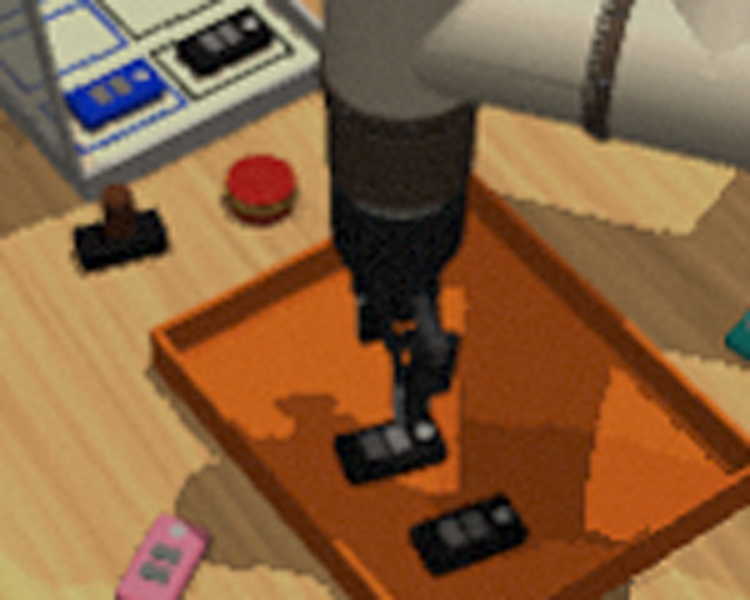

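Both placed fobs are inside their outlines (crop (477,218), (485,301)); the gripper is over the middle black.

>>> {"api": "move_arm", "payload": {"targets": [[0, -0.15, 3, 0, 0, 0, 90], [0, -0.15, 5.5, 0, 0, 0, 90], [0, -0.15, 6.7, 0, 0, 0, 90], [0, -0.15, 7.1, 0, 0, 0, 90], [0, -0.15, 7.1, 0, 0, 0, 90], [0, -0.15, 7.1, 0, 0, 0, 255], [0, -0.15, 7.1, 0, 0, 0, 255], [0, -0.15, 7.1, 0, 0, 0, 255], [0, -0.15, 7.1, 0, 0, 0, 255], [0, -0.15, 7.1, 0, 0, 0, 255], [0, -0.15, 4, 0, 0, 0, 255], [0, -0.15, 0, 0, 0, 0, 255], [0, -0.15, -3.5, 0, 0, 0, 255], [0, -0.15, -3.5, 0, 0, 0, 255], [0, -0.15, -3.5, 0, 0, 0, 255]]}}

```text
clock: 17.38
position: [514.9, 229.4, 110.6]
ee_rot: [-0.632, 0.775, 0.0, -0.001]
contact_force: [0.6, 0.1, -0.6]
gripper_width: 34.5
```

```bash
python3 -c "
from h import *
wp((433.1,-212,110,94.8))"
```

```text
t 17.38 pos [514.9 229.4 110.6] phi -101.7 F [ 0.6  0.1 -0.6] w 34.5 j6 0.66
(433.1, -212, 110, np.float64(-85.2)) -> [44.88, -0.92, 0.09] [0.1, -0.0, -16.5]
```

>>> {"api": "move_arm", "payload": {"targets": [[5, -0.1, 0, 0, 0, -2, 255], [10, -0.2, 0, 0, 0, -4, 255], [15, -0.3, 0, 0, 0, -6, 255], [20, -0.4, 0, 0, 0, -8, 255], [25, -0.5, 0, 0, 0, -10, 255], [30, -0.6, 0, 0, 0, -12, 255], [35, -0.7, 0, 0, 0, -14, 255], [40, -0.8, 0, 0, 0, -16.5, 255], [44.9, -0.9, 0.1, 0, 0, -16.5, 255], [44.9, -0.9, 0.1, 0, 0, -16.5, 255], [44.9, -0.9, 0.1, 0, 0, -16.5, 255], [44.9, -0.9, 0.1, 0, 0, -16.5, 255]]}}

```text
clock: 18.88
position: [433.8, -210.9, 109.9]
ee_rot: [0.737, -0.676, -0.0, 0.0]
contact_force: [1.2, 0.2, -0.8]
gripper_width: 34.2
```

```bash
python3 -c "
from h import *
im,_=arm.get_image('side')
crop(im,190,80,340,200,5,'pics/s9.png')
im,_=arm.get_image('top')
crop(im,290,160,440,280,5,'pics/t9.png')
wp((433.1,-212,6,94.8))"
```

```text
t 18.98 pos [ 434.1 -210.8  110.2] phi -85.0 F [ 0.2  0.4 -1. ] w 34.5 j6 1.77
(433.1, -212, 6, np.float64(-85.2)) -> [0.11, 0.11, 10.42] [0.0, 0.0, 0.2]
```

View pics/t9.png

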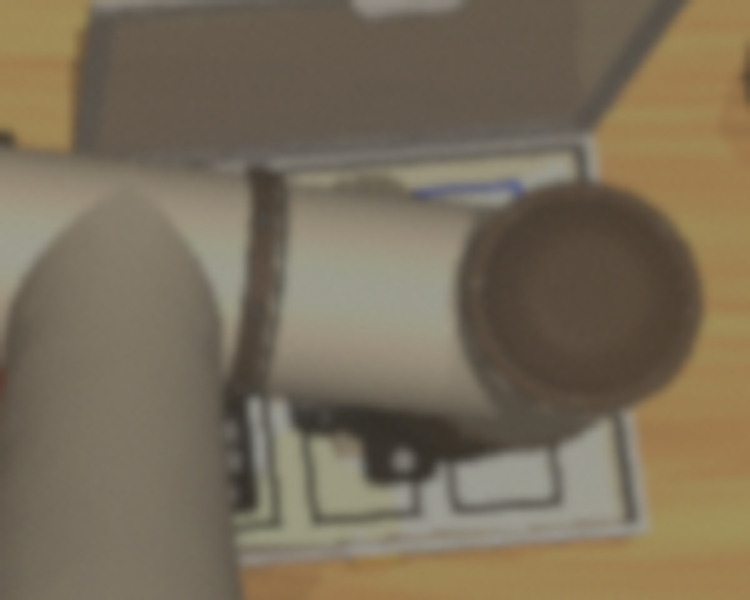

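View pics/s9.png

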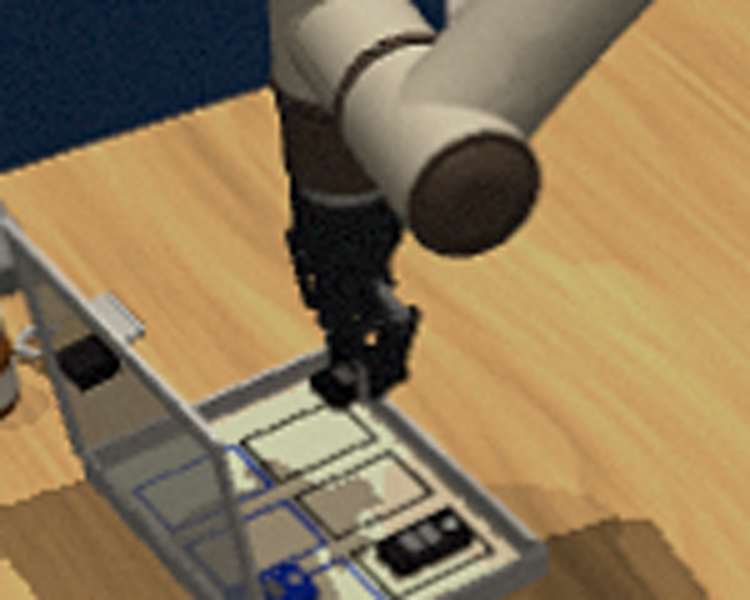

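```bash
python3 -c "
from h import *
print(px2w([[400/5-.5+290,481/5-.5+160]],112))"
```

```text
[[ 401.56837685 -212.33336816  112.        ]]
```

>>> {"api": "move_arm", "payload": {"targets": [[0.1, 0.2, 4, 0, 0, 0.2, 255], [0.1, 0.2, 7, 0, 0, 0.2, 255], [0.1, 0.2, 9, 0, 0, 0.2, 255], [0.1, 0.2, 10, 0, 0, 0.2, 255], [0.1, 0.2, 10.4, 0, 0, 0.2, 255], [0.1, 0.2, 10.4, 0, 0, 0.2, 255], [0.1, 0.2, 10.4, 0, 0, 0.2, 255]]}}

```text
clock: 19.85
position: [432.6, -212.9, 7.0]
ee_rot: [0.735, -0.678, 0.001, -0.0]
contact_force: [-0.1, 2.2, -0.3]
gripper_width: 34.7
```

```bash
python3 -c "
from h import *
wp((433.1,-212,6,94.8))"
```

```text
t 19.85 pos [ 432.6 -212.9    7. ] phi -85.3 F [-0.1  2.2 -0.3] w 34.7 j6 1.77
(433.1, -212, 6, np.float64(-85.2)) -> [-0.09, -0.06, 0.1] [-0.1, -0.0, -0.1]
```

>>> {"api": "move_arm", "payload": {"targets": [[-0.1, 0, 0.1, 0, 0, 0, 255], [-0.1, 0, 0.1, 0, 0, 0, 255], [-0.1, 0, 0.1, 0, 0, 0, 90], [-0.1, 0, 0.1, 0, 0, 0, 90], [-0.1, 0, 0.1, 0, 0, 0, 90], [-0.1, 0, -4, 0, 0, 0, 90], [-0.1, 0, -10, 0, 0, 0, 90], [-0.1, 0, -12, 0, 0, 0, 90]]}}

```text
clock: 20.85
position: [433.7, -212.3, 129.8]
ee_rot: [0.736, -0.678, 0.003, -0.002]
contact_force: [0.3, -0.5, -0.3]
gripper_width: 55.3
```

```bash
python3 -c "
from h import *
im,_=arm.get_image('top')
print(fobs(im,140,185,260,285))
crop(im,140,130,440,280,2.5,'pics/t10.png')
wp((510.5,308.3,120,82.5))"
```

```text
[('black', 507.7, 308.4, -7.2, 58.5, 29.2)]
t 20.9 pos [ 434.4 -212.5  131. ] phi -85.3 F [ 1.  -0.6  1.7] w 55.3 j6 1.77
(510.5, 308.3, 120, np.float64(-97.5)) -> [-51.28, -11.86, 1.07] [-0.5, -0.1, 12.2]
```

View pics/t10.png

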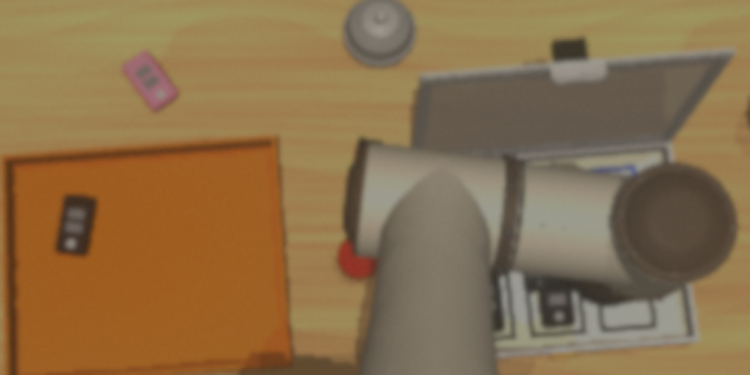

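One black remains at crop (76,225).

>>> {"api": "move_arm", "payload": {"targets": [[-5, -1.2, 0, 0, 0, 2, 90], [-10, -2.3, 0, 0, 0, 3, 90], [-15, -3.5, 0, 0, 0, 5, 90], [-20, -4.6, 0, 0, 0, 6, 90], [-25, -5.8, 0, 0, 0, 7, 90], [-30, -7, 0, 0, 0, 8, 90], [-35, -8.1, 0, 0, 0, 9, 90], [-40, -9.3, 0, 0, 0, 10, 90], [-45, -10.4, 0, 0, 0, 11, 90], [-50, -11.6, 1, 0, 0, 12.2, 90], [-51.3, -11.9, 3, 0, 0, 12.2, 90], [-51.3, -11.9, 5, 0, 0, 12.2, 90], [-51.3, -11.9, 5, 0, 0, 12.2, 90], [-51.3, -11.9, 5, 0, 0, 12.2, 90]]}}

```text
clock: 22.65
position: [508.9, 308.5, 76.4]
ee_rot: [-0.659, 0.752, -0.0, -0.0]
contact_force: [-0.1, 0.7, 0.0]
gripper_width: 55.4
```

```bash
python3 -c "
from h import *
im,_=arm.get_image('side')
crop(im,230,180,380,300,5,'pics/s11.png')
im,_=arm.get_image('top')
crop(im,140,130,440,280,2.5,'pics/t11.png')
wp((510.5,308.3,6,82.5))"
```

```text
t 22.75 pos [509.3 308.9  77.2] phi -97.6 F [0.6 0.2 0.9] w 55.3 j6 0.62
(510.5, 308.3, 6, np.float64(-97.5)) -> [0.05, -0.12, 7.12] [-0.1, 0.1, -0.1]
```

View pics/t11.png

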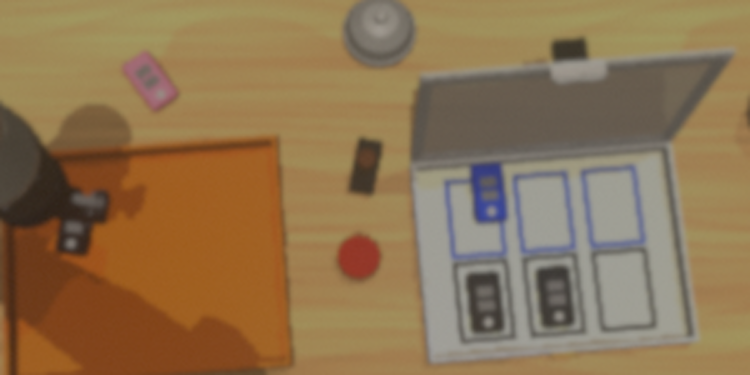

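View pics/s11.png

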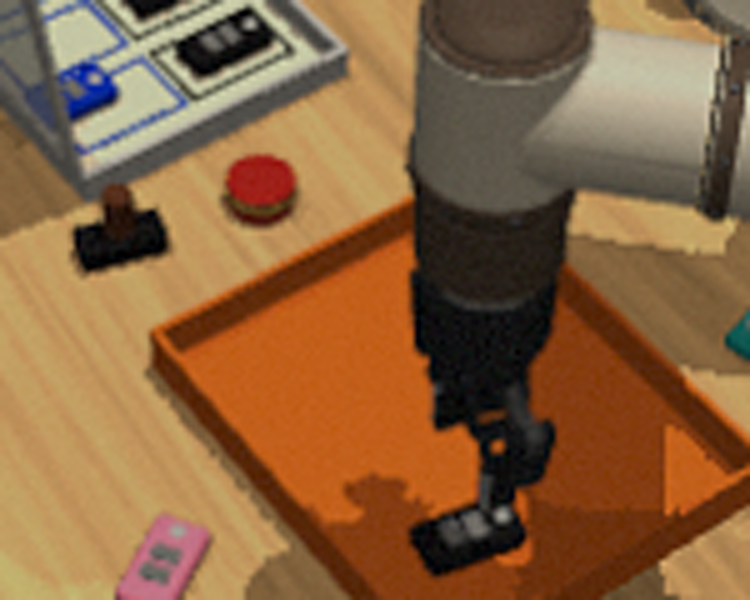

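The blue fob has been knocked back to crop (488,192), half out of its outline; I'll mend that after this black one.

>>> {"api": "move_arm", "payload": {"targets": [[0, -0.1, 3, 0, 0, 0, 90], [0, -0.1, 5.5, 0, 0, 0, 90], [0, -0.1, 6.7, 0, 0, 0, 90], [0, -0.1, 7.1, 0, 0, 0, 90], [0, -0.1, 7.1, 0, 0, 0, 90], [0, -0.1, 7.1, 0, 0, 0, 255], [0, -0.1, 7.1, 0, 0, 0, 255], [0, -0.1, 7.1, 0, 0, 0, 255], [0, -0.1, 7.1, 0, 0, 0, 255], [0, -0.1, 7.1, 0, 0, 0, 255], [0, -0.1, 4, 0, 0, 0, 255], [0, -0.1, 0, 0, 0, 0, 255], [0, -0.1, -3.5, 0, 0, 0, 255], [0, -0.1, -3.5, 0, 0, 0, 255], [0, -0.1, -3.5, 0, 0, 0, 255]]}}

```text
clock: 24.62
position: [509.0, 308.4, 110.5]
ee_rot: [-0.659, 0.752, 0.0, -0.001]
contact_force: [-0.1, -0.2, -0.8]
gripper_width: 34.3
```

```bash
python3 -c "
from h import *
wp((439.5,-287.8,110,94.8))"
```

```text
t 24.62 pos [509.  308.4 110.5] phi -97.6 F [-0.1 -0.2 -0.8] w 34.3 j6 0.62
(439.5, -287.8, 110, np.float64(-85.2)) -> [60.01, -0.96, 0.1] [0.1, -0.0, -12.4]
```

>>> {"api": "move_arm", "payload": {"targets": [[5, -0.1, 0, 0, 0, -1, 255], [10, -0.2, 0, 0, 0, -2, 255], [15, -0.3, 0, 0, 0, -3, 255], [20, -0.4, 0, 0, 0, -4, 255], [25, -0.5, 0, 0, 0, -5, 255], [30, -0.5, 0, 0, 0, -6, 255], [35, -0.6, 0, 0, 0, -7, 255], [40, -0.7, 0, 0, 0, -8, 255], [45, -0.8, 0, 0, 0, -9, 255], [50, -0.9, 0, 0, 0, -11, 255], [55, -1, 0, 0, 0, -12.4, 255], [60, -1, 0.1, 0, 0, -12.4, 255], [60, -1, 0.1, 0, 0, -12.4, 255], [60, -1, 0.1, 0, 0, -12.4, 255], [60, -1, 0.1, 0, 0, -12.4, 255]]}}

```text
clock: 26.5
position: [440.8, -286.2, 109.8]
ee_rot: [0.737, -0.676, -0.001, 0.0]
contact_force: [0.2, -0.6, -1.0]
gripper_width: 34.2
```

```bash
python3 -c "
from h import *
im,_=arm.get_image('side')
crop(im,190,80,340,200,5,'pics/s12.png')
im,_=arm.get_image('top')
crop(im,290,160,440,280,5,'pics/t12.png')
wp((439.5,-287.8,6,94.8))"
```

```text
t 26.6 pos [ 441.2 -286.2  110.2] phi -85.0 F [-0.7 -0.4 -0.3] w 34.6 j6 1.92
(439.5, -287.8, 6, np.float64(-85.2)) -> [0.14, 0.18, 10.42] [0.0, 0.0, 0.2]
```

View pics/t12.png

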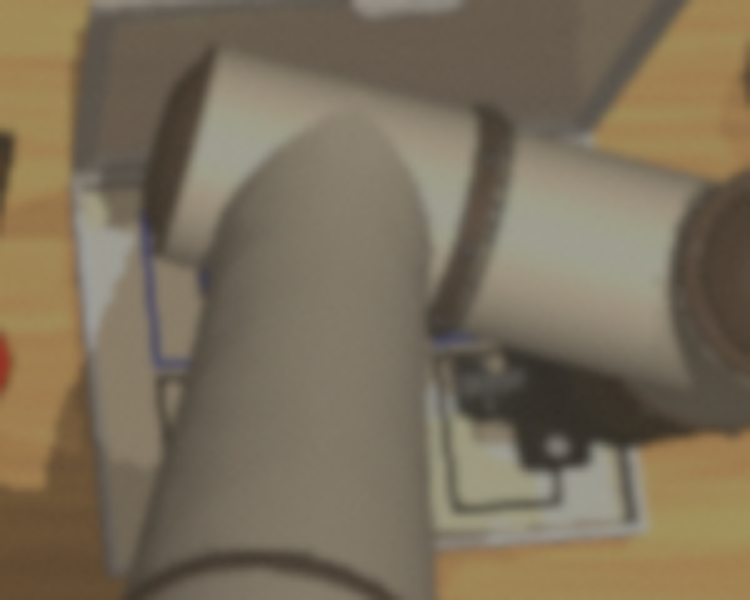

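View pics/s12.png

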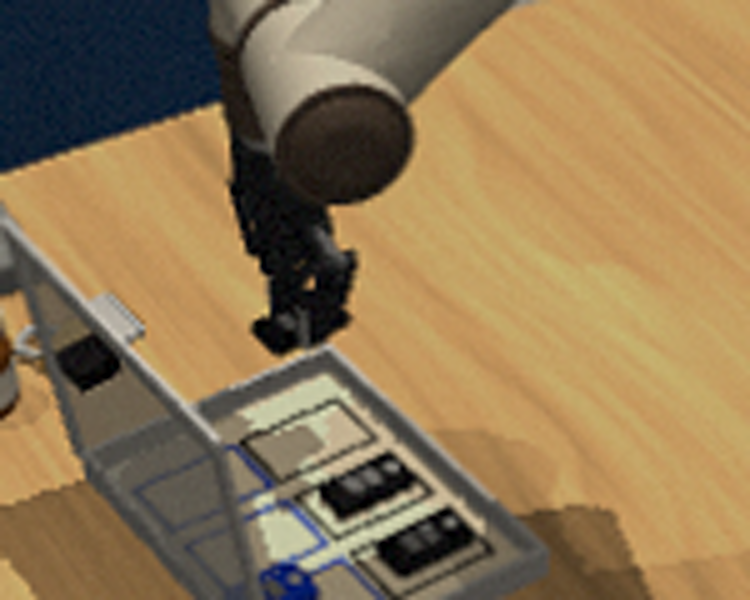

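>>> {"api": "move_arm", "payload": {"targets": [[0.15, 0.25, 4, 0, 0, 0.2, 255], [0.15, 0.25, 7, 0, 0, 0.2, 255], [0.15, 0.25, 9, 0, 0, 0.2, 255], [0.15, 0.25, 10, 0, 0, 0.2, 255], [0.15, 0.25, 10.4, 0, 0, 0.2, 255], [0.15, 0.25, 10.4, 0, 0, 0.2, 255], [0.15, 0.25, 10.4, 0, 0, 0.2, 255]]}}

```text
clock: 27.48
position: [439.2, -289.0, 7.0]
ee_rot: [0.735, -0.678, 0.001, -0.0]
contact_force: [-0.1, -0.2, -0.2]
gripper_width: 34.6
```

```bash
python3 -c "
from h import *
print(px2w([[555/5-.5+290,467/5-.5+160]],112))
wp((439.5,-287.8,6,94.8))"
```

```text
[[ 408.79717584 -288.78845672  112.        ]]
t 27.48 pos [ 439.2 -289.     7. ] phi -85.3 F [-0.1 -0.2 -0.2] w 34.6 j6 1.93
(439.5, -287.8, 6, np.float64(-85.2)) -> [-0.12, -0.04, 0.1] [-0.1, -0.0, -0.1]
```

>>> {"api": "move_arm", "payload": {"targets": [[-0.1, 0, 0.1, 0, 0, 0, 255], [-0.1, 0, 0.1, 0, 0, 0, 255], [-0.1, 0, 0.1, 0, 0, 0, 90], [-0.1, 0, 0.1, 0, 0, 0, 90], [-0.1, 0, 0.1, 0, 0, 0, 90], [-0.1, 0, -4, 0, 0, 0, 90], [-0.1, 0, -10, 0, 0, 0, 90], [-6, 0, -12, 0, 0, 0, 90], [-12, 0, -12, 0, 0, 0, 90], [-18, 0, -12, 0, 0, 0, 90], [-24, 0, -12, 0, 0, 0, 90], [-30, 0, -12, 0, 0, 0, 90], [-36, 0, -12, 0, 0, 0, 90], [-36, 0, -12, 0, 0, 0, 90]]}}

```text
clock: 29.22
position: [409.4, 73.5, 126.6]
ee_rot: [0.738, -0.675, 0.0, -0.001]
contact_force: [-0.6, -0.3, -0.2]
gripper_width: 55.0
```

```bash
python3 -c "
from h import *
im,_=arm.get_image('top')
print(fobs(im,318,190,420,225))
crop(im,290,160,440,280,5,'pics/t13.png')
im,_=arm.get_image('side')
crop(im,170,80,320,200,5,'pics/s13.png')
wp((518.4,-128.6,120,94.8))"
```

```text
[('blue', 542.4, -141.9, 5.1, 67.0, 34.1)]
t 29.32 pos [408.9  70.4 126.2] phi -85.2 F [ 0.5 -0.3 -0.4] w 54.9 j6 1.09
(518.4, -128.6, 120, np.float64(-85.2)) -> [20.74, -9.25, 0.61] [0.0, -0.0, -0.0]
```

View pics/t13.png

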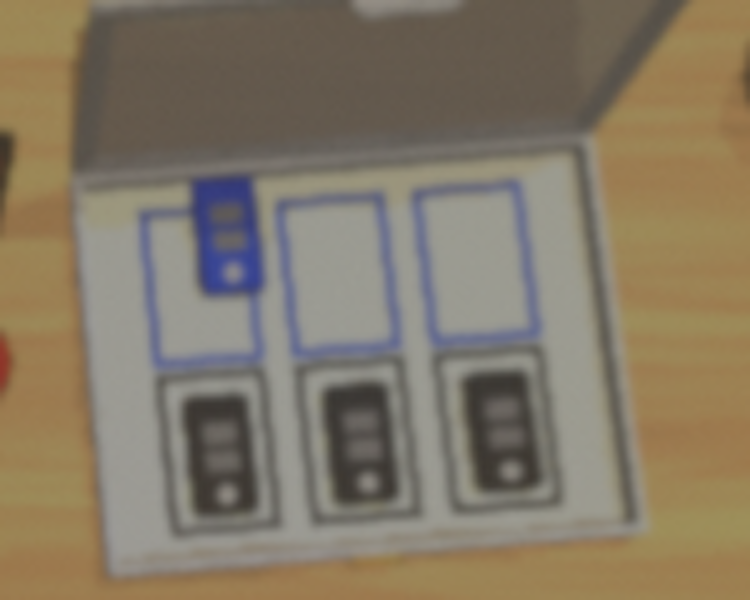

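View pics/s13.png

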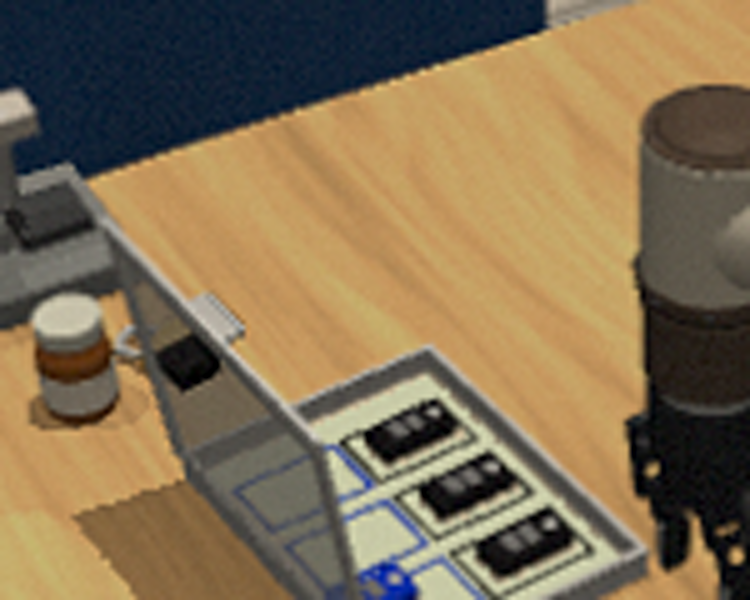

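```bash
python3 -c "
from h import *
wp((537.6,-142.3,80,94.8))"
```

```text
t 29.32 pos [408.9  70.4 126.2] phi -85.2 F [ 0.5 -0.3 -0.4] w 54.9 j6 1.09
(537.6, -142.3, 80, np.float64(-85.2)) -> [22.27, -11.05, 4.61] [0.0, -0.0, -0.0]
```

>>> {"api": "move_arm", "payload": {"targets": [[5, -2.5, 0, 0, 0, 0, 90], [10, -5, 0, 0, 0, 0, 90], [15, -7.5, 0, 0, 0, 0, 90], [20, -10, 2, 0, 0, 0, 90], [22.3, -11.1, 4, 0, 0, 0, 90], [22.3, -11.1, 4.6, 0, 0, 0, 90], [22.3, -11.1, 4.6, 0, 0, 0, 90], [22.3, -11.1, 4.6, 0, 0, 0, 90]]}}

```text
clock: 30.32
position: [538.0, -143.1, 81.1]
ee_rot: [0.735, -0.678, 0.0, -0.0]
contact_force: [-0.7, 0.5, 0.9]
gripper_width: 55.4
```

```bash
python3 -c "
from h import *
im,_=arm.get_image('top')
crop(im,290,160,440,280,5,'pics/t14.png')
im,_=arm.get_image('side')
crop(im,170,80,320,200,5,'pics/s14.png')
wp((537.6,-142.3,6,94.8))"
```

```text
t 30.43 pos [ 538.3 -142.8   81.4] phi -85.3 F [ 0.8 -0.3 -0. ] w 55.4 j6 1.62
(537.6, -142.3, 6, np.float64(-85.2)) -> [-0.05, 0.08, 7.54] [-0.1, -0.0, -0.1]
```

View pics/s14.png

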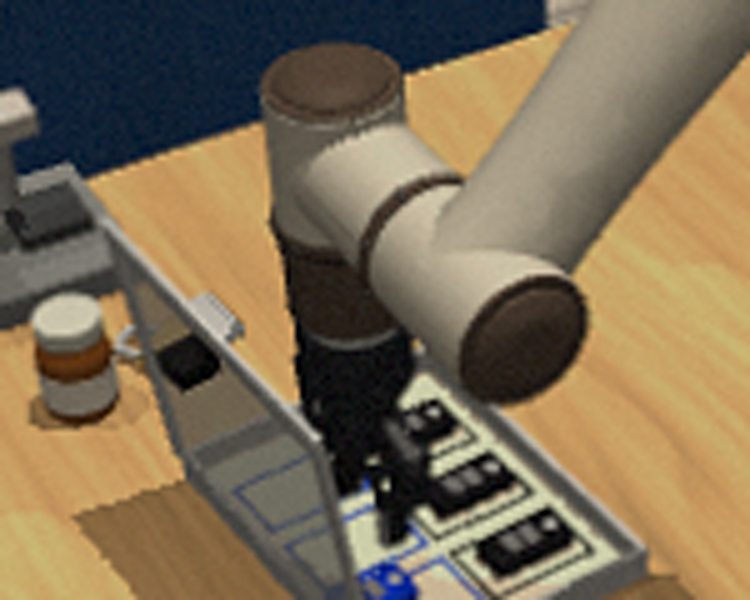

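View pics/t14.png

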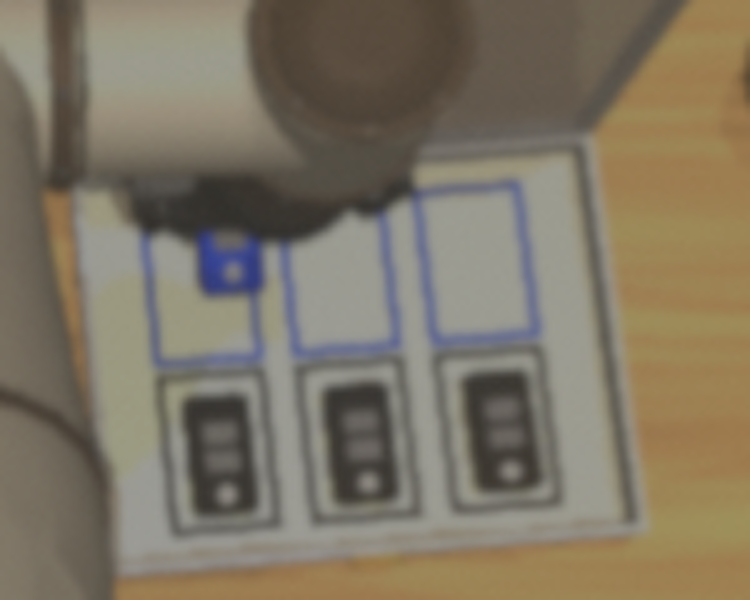

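>>> {"api": "move_arm", "payload": {"targets": [[-0.05, 0.1, 2.5, 0, 0, 0, 90], [-0.05, 0.1, 5, 0, 0, 0, 90], [-0.05, 0.1, 6.5, 0, 0, 0, 90], [-0.05, 0.1, 7.3, 0, 0, 0, 90], [-0.05, 0.1, 7.5, 0, 0, 0, 90], [-0.05, 0.1, 7.5, 0, 0, 0, 90], [-0.05, 0.1, 7.5, 0, 0, 0, 255], [-0.05, 0.1, 7.5, 0, 0, 0, 255], [-0.05, 0.1, 7.5, 0, 0, 0, 255], [-0.05, 0.1, 7.5, 0, 0, 0, 255], [-0.05, 0.1, 6.5, 0, 0, 0, 255], [-0.05, 0.1, 4.5, 0, 0, 0, 255], [-0.05, 0.1, 4.5, 0, 0, 0, 255], [-0.05, 0.1, 4.5, 0, 0, 0, 255]]}}

```text
clock: 32.17
position: [536.7, -142.9, 35.0]
ee_rot: [0.735, -0.678, -0.0, 0.0]
contact_force: [-0.6, -0.2, -0.3]
gripper_width: 34.3
```

```bash
python3 -c "
from h import *
im,_=arm.get_image('side')
crop(im,170,80,320,200,5,'pics/s15.png')
wp((513.6,-129,36,94.8),(513.6,-129,6,94.8))"
```

```text
t 32.23 pos [ 536.5 -142.9   34.7] phi -85.4 F [-0.5  0.6 -0.6] w 34.1 j6 1.62
(513.6, -129, 36, np.float64(-85.2)) -> [-1.57, 2.17, -0.13] [0.1, 0.0, -0.2]
(513.6, -129, 6, np.float64(-85.2)) -> [-1.57, 2.17, 2.87] [0.1, 0.0, -0.2]
```

View pics/s15.png

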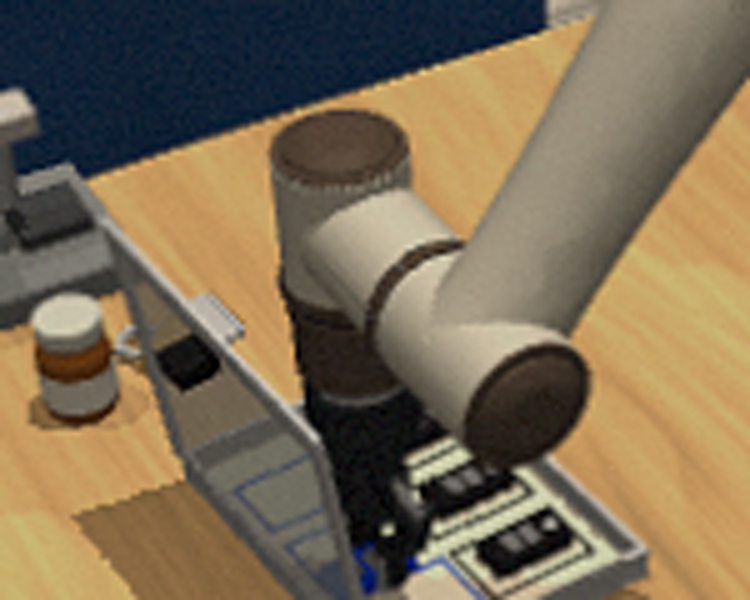

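>>> {"api": "move_arm", "payload": {"targets": [[-1.0, 1.2, 0, 0, 0, 0, 255], [-1.55, 2.15, 0, 0, 0, 0, 255], [-1.55, 2.15, 1.5, 0, 0, 0, 255], [-1.55, 2.15, 2.4, 0, 0, 0, 255], [-1.55, 2.15, 2.8, 0, 0, 0, 255], [-1.55, 2.15, 2.8, 0, 0, 0, 255]]}}

```text
clock: 32.98
position: [514.6, -129.3, 6.8]
ee_rot: [0.735, -0.678, -0.0, 0.0]
contact_force: [-0.3, -0.5, -0.5]
gripper_width: 34.3
```

```bash
python3 -c "
from h import *
im,_=arm.get_image('top')
crop(im,290,160,440,280,5,'pics/t16.png')
wp((513.6,-129,6,94.8))"
```

```text
t 33.02 pos [ 514.7 -129.4    7. ] phi -85.3 F [1.2 0.2 0.1] w 34.0 j6 1.59
(513.6, -129, 6, np.float64(-85.2)) -> [-0.05, 0.1, 0.1] [0.0, -0.0, -0.1]
```

View pics/t16.png

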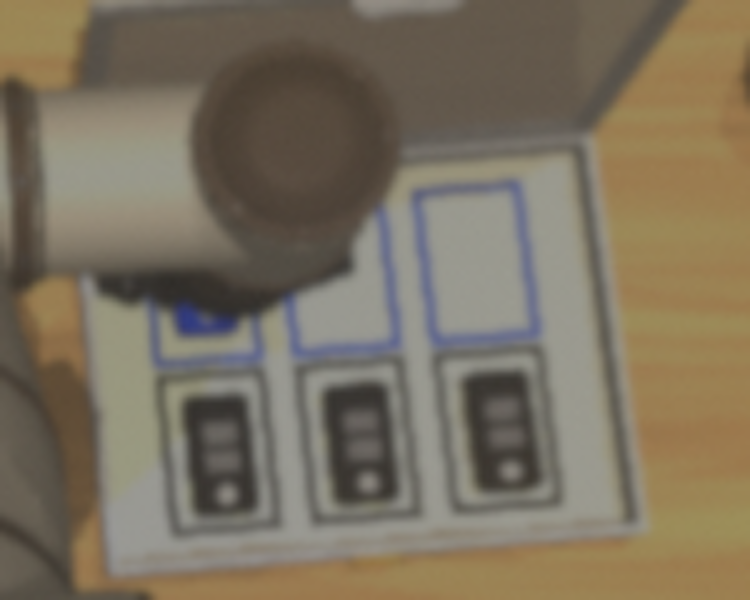

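>>> {"api": "move_arm", "payload": {"targets": [[-0.05, 0.3, 0, 0, 0, 0, 255], [-0.05, 0.7, 0, 0, 0, 0, 255], [-0.05, 0.7, 0.1, 0, 0, 0, 255], [-0.05, 0.7, 0.1, 0, 0, 0, 255], [-0.05, 0.7, 0.1, 0, 0, 0, 90], [-0.05, 0.7, 0.1, 0, 0, 0, 90], [-0.05, 0.7, 0.1, 0, 0, 0, 90], [-0.05, 0.7, -3, 0, 0, 0, 90], [-0.05, 0.7, -8, 0, 0, 0, 90], [-5, 5, -12, 0, 0, 0, 90], [-10, 9, -12, 0, 0, 0, 90], [-15, 9, -14, 0, 0, 0, 90], [-20, 9, -14, 0, 0, 0, 90], [-20, 9, -14, 0, 0, 0, 90]]}}

```text
clock: 34.78
position: [408.6, 65.8, 148.2]
ee_rot: [0.737, -0.676, 0.0, -0.001]
contact_force: [0.0, -0.4, -0.8]
gripper_width: 55.2
```

```bash
python3 -c "
from h import *
im,_=arm.get_image('top')
print(fobs(im,318,190,420,225))
cv2.imwrite('pics/t17full.png',im)
crop(im,290,130,440,280,4,'pics/t17.png')
for q in arm.tip_of('cover_grip','top'): print(q)
im,_=arm.get_image('side')
cv2.imwrite('pics/s17full.png',im)
for q in arm.tip_of('cover_grip','side'): print(q)
a=0.08415;c,s=np.cos(a),np.sin(a)
def P(x,y,z): return np.r_[478.94+c*x-s*y,-208.18+s*x+c*y,z]
for th in(1.95,1.9,1.8,1.7):
  # hinge at case x=109,z26.5; grip at (-201, ., +30) when shut
  lx,lz=-201,30
  x=lx*np.cos(th)+lz*np.sin(th); z=-lx*np.sin(th)+lz*np.cos(th)
  p=P(109+x,0,26.5+z); print(th,p.round(1),w2px(p),w2px(p,'side'))
wp()
"
```

```text
[('blue', 519.5, -132.2, 2.9, 51.9, 44.2)]
{'uv': [368.2, 149.6], 'score': 0.6}
{'uv': [207.7, 152.0], 'score': 0.59}
{'uv': [226.1, 192.2], 'score': 0.43}
1.95 [ 689.5 -190.4  202.1] [[363.40730887 132.10378373]] [[191.59510355 164.11372937]]
1.9 [ 680.6 -191.2  207. ] [[364.21016823 134.91206248]] [[193.85491043 161.87747564]]
1.8 [ 662.2 -192.7  215.4] [[365.77023293 141.09779957]] [[198.62182841 157.65689279]]
1.7 [ 643.  -194.3  222. ] [[367.24909075 147.98463709]] [[203.6656559  153.81718129]]
t 34.98 pos [408.2  62.  147. ] phi -85.4 F [ 0.1 -0.6  0.2] w 55.3 j6 1.1
```

View pics/t17.png

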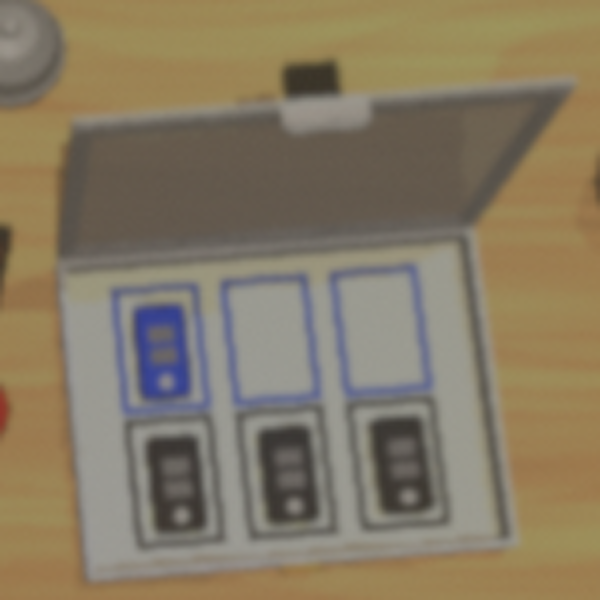

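View pics/s17full.png

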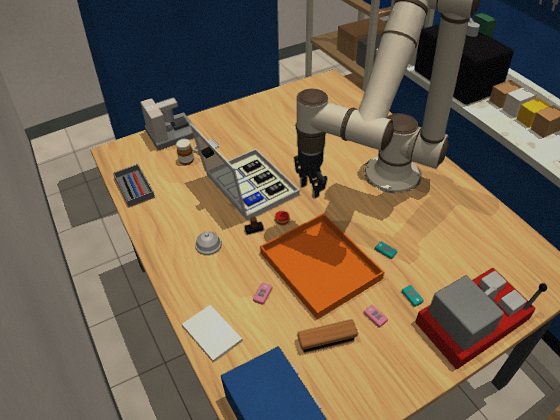

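```bash
python3 -c "
from h import *
a=0.08415;c,s=np.cos(a),np.sin(a)
def P(x,y,z): return np.r_[478.94+c*x-s*y,-208.18+s*x+c*y,z]
def Q(lx,y,lz,th): return P(109+lx*np.cos(th)+lz*np.sin(th),y,26.5-lx*np.sin(th)+lz*np.cos(th))
for th in(1.75,1.7,1.65,1.6,1.57,1.5):
  g=Q(-201,0,30,th)
  print(th,g.round(1),w2px(g).round(1),w2px(g,'side').round(1),'corn',w2px(Q(-225,143,0,th)).round(1),w2px(Q(-225,-143,0,th)).round(1),w2px(Q(-225,143,0,th),'side').round(1),w2px(Q(-225,-143,0,th),'side').round(1))
im,_=arm.get_image('side')
crop(im,170,110,290,210,6,'pics/s18.png')
"
```

```text
1.75 [ 652.7 -193.5  218.9] [[366.5 144.5]] [[201.1 155.7]] corn [[307.6 156. ]] [[433.3 145.5]] [[229.7 169.4]] [[186.9 124.5]]
1.7 [ 643.  -194.3  222. ] [[367.2 148. ]] [[203.7 153.8]] corn [[308.1 160.4]] [[434.2 150. ]] [[232.8 167.5]] [[189.7 122.9]]
1.65 [ 633.2 -195.2  224.5] [[368.  151.7]] [[206.3 152.1]] corn [[308.6 165. ]] [[435.1 154.5]] [[236.  165.8]] [[192.6 121.5]]
1.6 [ 623.3 -196.   226.5] [[368.6 155.5]] [[208.9 150.4]] corn [[309.  169.7]] [[435.9 159.2]] [[239.1 164.3]] [[195.6 120.2]]
1.57 [ 617.3 -196.5  227.5] [[369.  157.8]] [[210.5 149.5]] corn [[309.3 172.6]] [[436.4 162.1]] [[241.1 163.4]] [[197.3 119.5]]
1.5 [ 603.2 -197.7  229.1] [[369.9 163.5]] [[214.3 147.5]] corn [[310.  179.4]] [[437.3 168.9]] [[245.5 161.6]] [[201.4 118. ]]
```

View pics/s18.png

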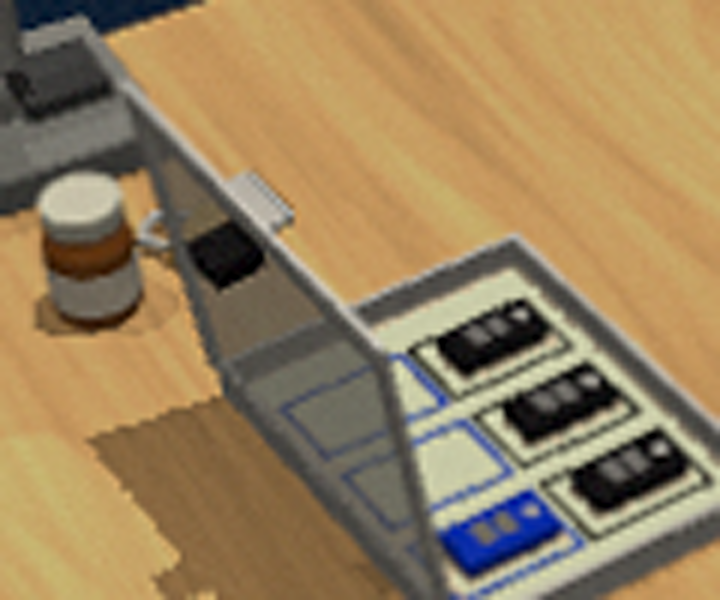

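```bash
cat >> h.py <<'E'
_a=0.08415;_c,_s=np.cos(_a),np.sin(_a)
def Pc(x,y,z): return np.r_[478.94+_c*x-_s*y,-208.18+_s*x+_c*y,z]
def Q(lx,y,lz,th): return Pc(109+lx*np.cos(th)+lz*np.sin(th),y,26.5-lx*np.sin(th)+lz*np.cos(th))
E
python3 -c "
from h import *
wp((500,-100,330,94.8),(643,-194.3,320,94.8))
print(px2w([[368,149.4]],222))"
```

```text
t 35.02 pos [408.3  61.8 147. ] phi -85.4 F [-0.6 -0.1  0.2] w 55.4 j6 1.1
(500, -100, 330, np.float64(-85.2)) -> [16.87, -7.84, -18.3] [0.0, -0.0, -0.2]
(643, -194.3, 320, np.float64(-85.2)) -> [27.4, -21.35, -17.31] [0.0, -0.0, -0.2]
[[ 639.53711119 -195.96649179  222.        ]]
```

>>> {"api": "move_arm", "payload": {"targets": [[0, 0, -5, 0, 0, 0, 60], [2, -1, -10, 0, 0, 0, 60], [6, -2.5, -15, 0, 0, 0, 60], [10, -4.5, -18, 0, 0, 0, 60], [14, -6.5, -18.5, 0, 0, 0, 60], [17, -9, -18.5, 0, 0, 0, 60], [20, -12, -18.5, 0, 0, 0, 60], [23, -15.5, -18, 0, 0, 0, 60], [25, -18.5, -17.5, 0, 0, 0, 60], [27.5, -21.2, -17.3, 0, 0, -0.2, 60], [27.5, -21.2, -17.3, 0, 0, -0.2, 60], [27.5, -21.2, -17.3, 0, 0, -0.2, 60], [27.5, -21.2, -17.3, 0, 0, -0.2, 60]]}}

```text
clock: 36.65
position: [641.4, -194.1, 321.1]
ee_rot: [0.736, -0.677, 0.0, -0.0]
contact_force: [0.2, -0.1, -0.2]
gripper_width: 65.1
```

```bash
python3 -c "
from h import *
im,_=arm.get_image('top')
crop(im,290,100,440,220,5,'pics/t19.png')
im,_=arm.get_image('side')
crop(im,140,50,290,170,5,'pics/s19.png')
wp((641,-195,250,94.8),(641,-195,203,94.8))
"
```

```text
t 36.75 pos [ 641.6 -193.8  321.3] phi -85.1 F [ 0.7 -0.2  0.6] w 65.4 j6 1.71
(641, -195, 250, np.float64(-85.2)) -> [0.12, 0.07, 7.13] [-0.1, -0.0, 0.1]
(641, -195, 203, np.float64(-85.2)) -> [0.12, 0.08, 11.83] [-0.1, -0.0, 0.1]
```

View pics/s19.png

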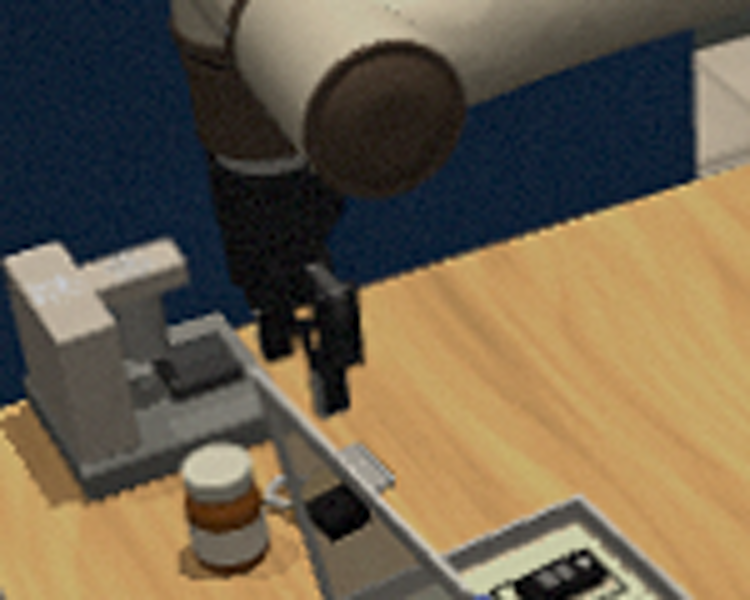

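View pics/t19.png

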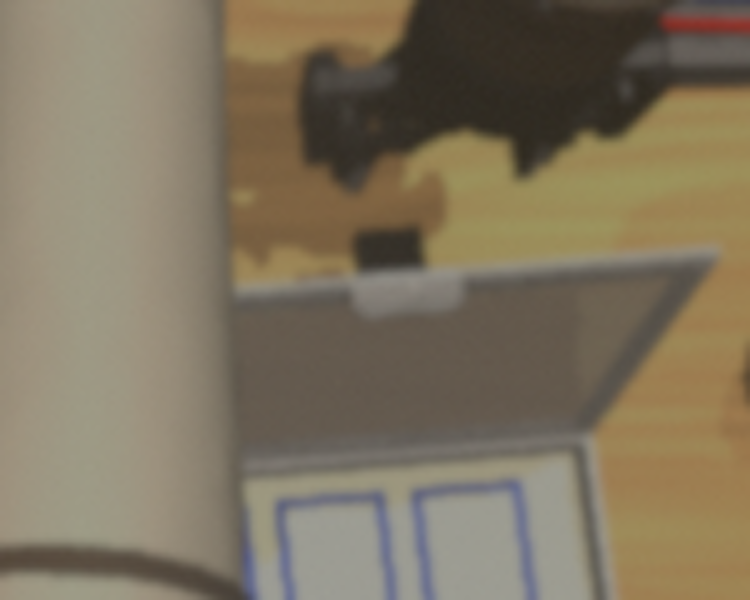

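>>> {"api": "move_arm", "payload": {"targets": [[0.1, 0.05, 3, 0, 0, 0, 60], [0.1, 0.05, 6, 0, 0, 0, 60], [0.1, 0.05, 8.5, 0, 0, 0, 60], [0.1, 0.05, 10.5, 0, 0, 0, 60], [0.1, 0.05, 11.6, 0, 0, 0, 60], [0.1, 0.05, 11.8, 0, 0, 0, 60], [0.1, 0.05, 11.8, 0, 0, 0, 60]]}}

```text
clock: 37.62
position: [642.1, -195.1, 203.3]
ee_rot: [0.737, -0.676, 0.001, -0.0]
contact_force: [-1.1, -1.0, 0.0]
gripper_width: 65.2
```

```bash
python3 -c "
from h import *
im,_=arm.get_image('side')
crop(im,140,70,290,190,5,'pics/s20.png')
im,_=arm.get_image('top')
crop(im,290,100,440,220,5,'pics/t20.png')
wp((641,-195,203,94.8))
"
```

```text
t 37.73 pos [ 642.2 -195.2  203.5] phi -85.1 F [-0.1  0.2  0.2] w 65.3 j6 1.71
(641, -195, 203, np.float64(-85.2)) -> [-0.03, 0.11, 0.05] [-0.1, -0.0, 0.1]
```

View pics/s20.png

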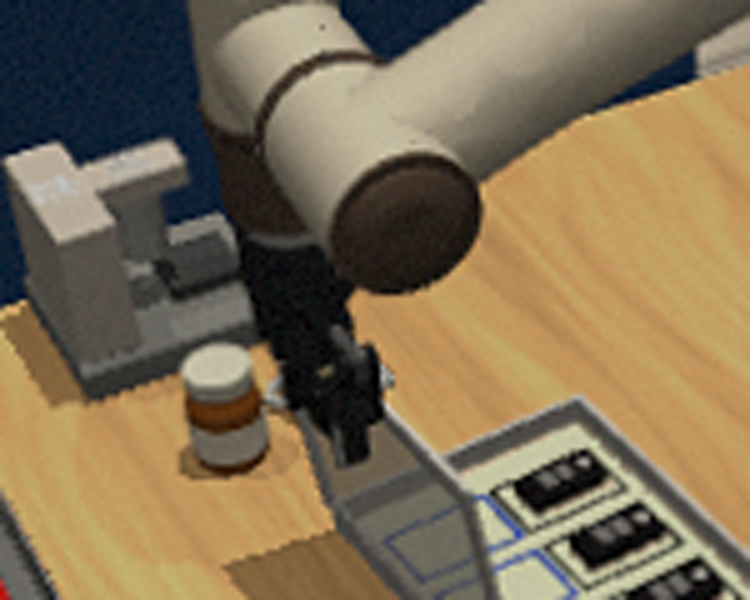

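View pics/t20.png

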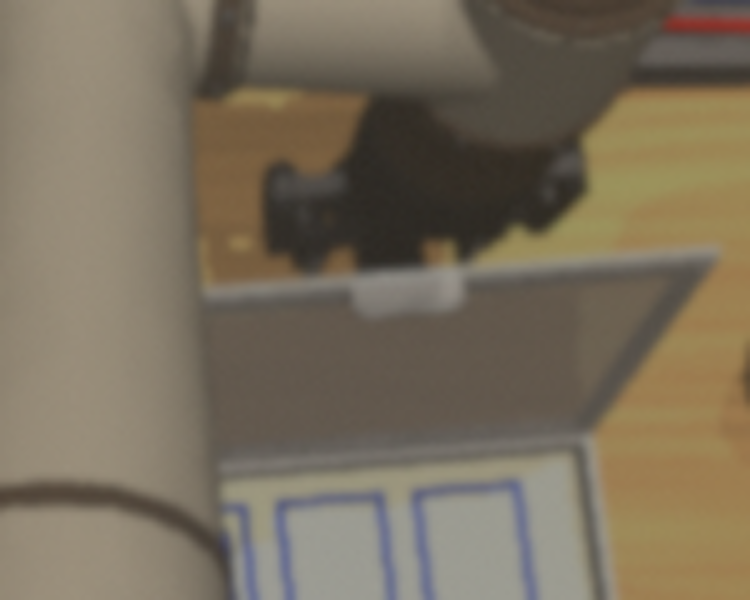

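>>> {"api": "move_arm", "payload": {"targets": [[0, 0.1, 0, 0, 0, 0, 255], [0, 0.1, 0, 0, 0, 0, 255], [0, 0.1, 0, 0, 0, 0, 255], [0, 0.1, 0, 0, 0, 0, 255], [0, 0.1, 0, 0, 0, 0, 255], [0, 0.1, 0, 0, 0, 0, 255]]}}

```text
clock: 38.48
position: [640.9, -194.8, 202.9]
ee_rot: [0.737, -0.676, 0.0, -0.0]
contact_force: [-1.1, 5.3, 4.4]
gripper_width: 29.0
```

```bash
python3 -c "
from h import *
for t0 in(1.70,):
  s=arm.read_state();p0=s['position'];R0=R.from_quat(s['ee_rot']);q0=Q(-201,0,30,t0)
  print(p0,s['gripper_width'],s['contact_force'],q0)
  for th in np.r_[np.arange(1.6,0,-.1),.05,0]:
    print(round(th,2),(R0.inv().apply(Q(-201,0,30,th)-q0)/10).round(1).tolist())
"
```

```text
[ 640.93647842 -194.79121325  202.90482611] 28.968025030307547 [-1.11240624  5.26344354  4.44714196] [ 643.00507813 -194.34124314  221.95929207]
1.6 [-0.0, 2.0, -0.5]
1.5 [-0.0, 4.0, -0.7]
1.4 [-0.0, 6.0, -0.8]
1.3 [-0.0, 8.1, -0.6]
1.2 [-0.0, 10.1, -0.3]
1.1 [-0.0, 12.0, 0.3]
1.0 [-0.0, 13.9, 1.0]
0.9 [-0.0, 15.7, 1.9]
0.8 [-0.0, 17.4, 3.0]
0.7 [-0.0, 19.0, 4.3]
0.6 [-0.0, 20.5, 5.7]
0.5 [-0.0, 21.8, 7.3]
0.4 [-0.0, 22.9, 8.9]
0.3 [-0.0, 23.9, 10.7]
0.2 [-0.0, 24.7, 12.6]
0.1 [-0.0, 25.3, 14.5]
0.05 [-0.0, 25.5, 15.5]
0.0 [-0.0, 25.7, 16.5]
```

>>> {"api": "move_arm", "payload": {"targets": [[0, 1.0, -0.2, 0, 0, 0, 255], [0, 2.0, -0.5, 0, 0, 0, 255], [0, 3.0, -0.6, 0, 0, 0, 255], [0, 4.0, -0.7, 0, 0, 0, 255], [0, 5.0, -0.8, 0, 0, 0, 255], [0, 6.0, -0.8, 0, 0, 0, 255], [0, 7.0, -0.7, 0, 0, 0, 255], [0, 8.1, -0.6, 0, 0, 0, 255], [0, 8.1, -0.6, 0, 0, 0, 255]]}}

```text
clock: 39.6
position: [560.8, -201.6, 208.2]
ee_rot: [0.736, -0.677, 0.001, -0.001]
contact_force: [1.7, 5.7, 0.7]
gripper_width: 28.8
```

```bash
python3 -c "
from h import *
im,_=arm.get_image('side')
crop(im,140,70,290,190,5,'pics/s21.png')
wp()
"
```

```text
t 39.65 pos [ 560.8 -201.6  208.1] phi -85.2 F [1.  4.8 0.5] w 29.1 j6 1.73
```

View pics/s21.png

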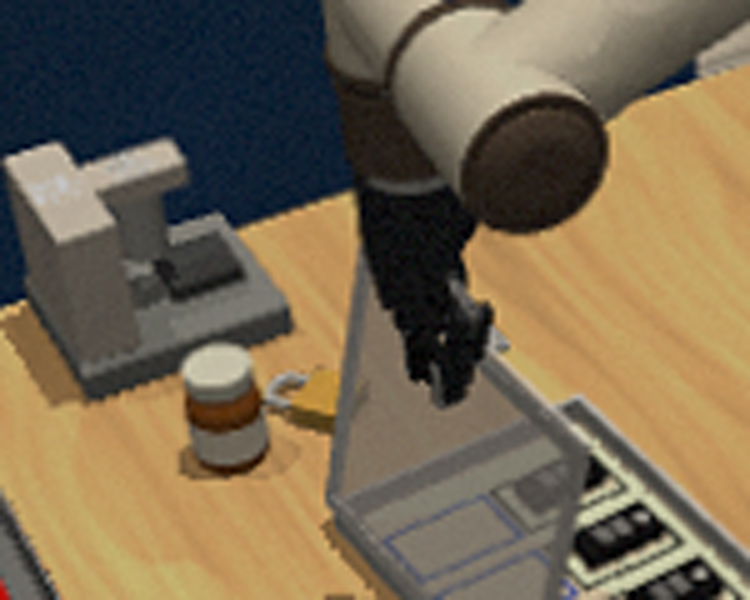

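>>> {"api": "move_arm", "payload": {"targets": [[0, 1.0, 0.1, 0, 0, 0, 255], [0, 2.0, 0.3, 0, 0, 0, 255], [0, 3.9, 0.9, 0, 0, 0, 255], [0, 5.8, 1.6, 0, 0, 0, 255], [0, 7.6, 2.5, 0, 0, 0, 255], [0, 9.3, 3.6, 0, 0, 0, 255], [0, 10.9, 4.9, 0, 0, 0, 255], [0, 12.4, 6.3, 0, 0, 0, 255], [0, 13.7, 7.9, 0, 0, 0, 255], [0, 13.7, 7.9, 0, 0, 0, 255]]}}

```text
clock: 40.9
position: [426.0, -213.0, 128.7]
ee_rot: [0.736, -0.677, 0.002, -0.003]
contact_force: [6.1, 8.5, -3.6]
gripper_width: 29.0
```

```bash
python3 -c "
from h import *
im,_=arm.get_image('side')
crop(im,170,80,320,200,5,'pics/s22.png')
wp()
"
```

```text
t 40.95 pos [ 426.1 -213.   128.8] phi -85.2 F [ 5.4  8.2 -4.3] w 28.9 j6 1.78
```

View pics/s22.png

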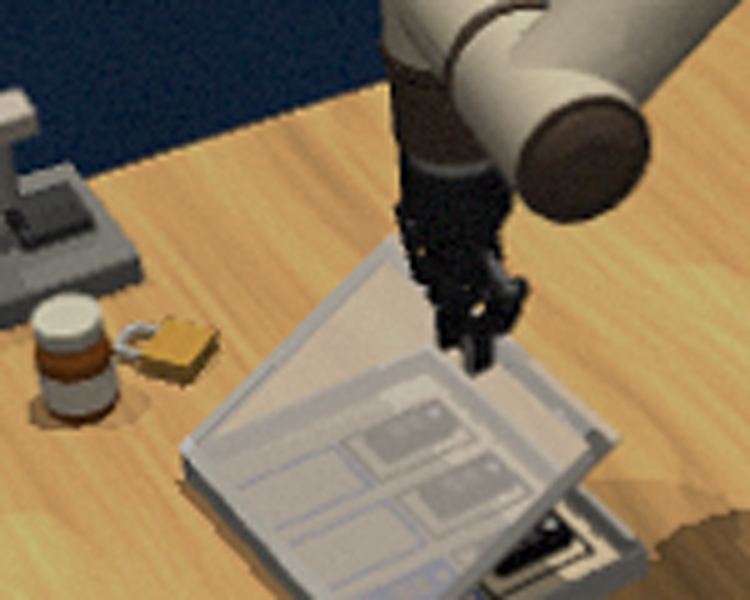

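>>> {"api": "move_arm", "payload": {"targets": [[0, 1.1, 1.6, 0, 0, 0, 255], [0, 2.1, 3.4, 0, 0, 0, 255], [0, 2.9, 5.3, 0, 0, 0, 255], [0, 3.2, 6.3, 0, 0, 0, 255], [0, 3.4, 7.2, 0, 0, 0, 255], [0, 3.4, 7.2, 0, 0, 0, 255], [0, 3.4, 7.2, 0, 0, 0, 255]]}}

```text
clock: 41.82
position: [390.4, -216.0, 56.8]
ee_rot: [0.736, -0.677, 0.0, -0.001]
contact_force: [2.9, 9.1, -2.1]
gripper_width: 29.0
```

```bash
python3 -c "
from h import *
im,_=arm.get_image('side')
crop(im,170,80,320,200,5,'pics/s23.png')
wp()
print(Q(-201,0,30,.1),Q(-201,0,30,0))
"
```

```text
t 41.88 pos [ 390.4 -216.    56.8] phi -85.2 F [ 2.   9.7 -2.2] w 28.5 j6 1.8
[ 391.25055821 -215.57653361   76.4166417 ] [ 387.26554406 -215.91266633   56.5       ]
```

View pics/s23.png

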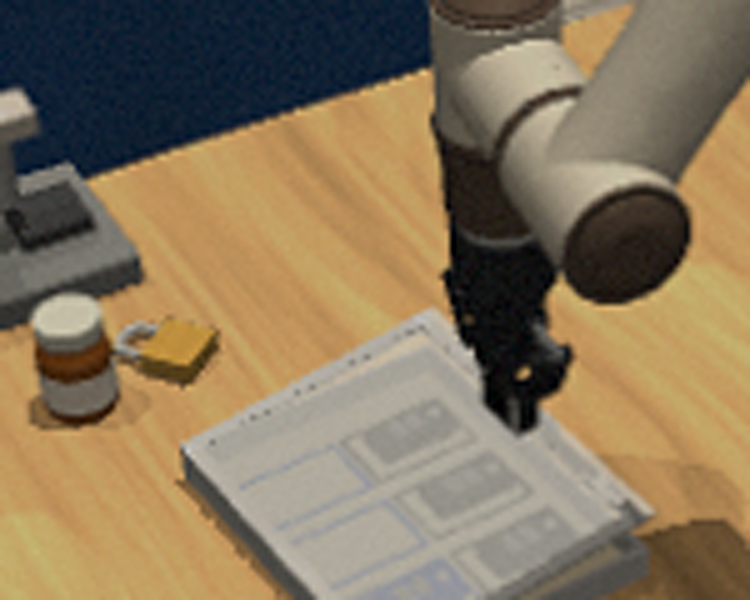

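>>> {"api": "move_arm", "payload": {"targets": [[0, 0.2, 0.5, 0, 0, 0, 255], [0, 0.3, 1.0, 0, 0, 0, 255], [0, 0.3, 1.2, 0, 0, 0, 255], [0, 0.3, 1.2, 0, 0, 0, 255]]}}

```text
clock: 42.38
position: [387.6, -216.3, 45.1]
ee_rot: [0.736, -0.677, 0.001, -0.001]
contact_force: [1.6, 9.4, 0.8]
gripper_width: 28.8
```

>>> {"api": "move_arm", "payload": {"targets": [[0, 0, 0.2, 0, 0, 0, 255], [0, 0, 0.4, 0, 0, 0, 255], [0, 0, 0.6, 0, 0, 0, 255], [0, 0, 0.6, 0, 0, 0, 255]]}}

```text
clock: 42.88
position: [386.9, -216.4, 41.4]
ee_rot: [0.737, -0.676, 0.0, -0.0]
contact_force: [-4.3, 13.1, 25.0]
gripper_width: 28.9
```

>>> {"api": "move_arm", "payload": {"targets": [[0, 0, 0.15, 0, 0, 0, 255], [0, 0, 0.3, 0, 0, 0, 255], [0, 0, 0.3, 0, 0, 0, 255]]}}

```text
clock: 43.25
position: [386.6, -216.5, 39.8]
ee_rot: [0.737, -0.676, 0.0, -0.0]
contact_force: [-8.9, 16.3, 38.9]
gripper_width: 28.8
```

>>> {"api": "move_arm", "payload": {"targets": [[0, 0, -0.4, 0, 0, 0, 255], [0, 0, -0.4, 0, 0, 0, 255], [0, 0, -0.4, 0, 0, 0, 90], [0, 0, -0.4, 0, 0, 0, 60], [0, 0, -0.4, 0, 0, 0, 60], [0, 0, -0.4, 0, 0, 0, 60], [0, 0, -0.4, 0, 0, 0, 60], [0, 0, -4, 0, 0, 0, 60], [0, 0, -6, 0, 0, 0, 60], [0, 0, -6, 0, 0, 0, 60], [0, 0, -6, 0, 0, 0, 60]]}}

```text
clock: 44.62
position: [385.9, -216.6, 95.6]
ee_rot: [0.736, -0.677, -0.001, 0.0]
contact_force: [0.7, 0.3, -0.4]
gripper_width: 65.3
```

```bash
python3 -c "
from h import *
im,_=arm.get_image('side')
crop(im,190,100,310,190,6,'pics/s24.png')
im,_=arm.get_image('top')
crop(im,290,160,440,280,5,'pics/t24.png')
wp()
for th in (0,.05): print(th,[w2px(Q(-225,y,0,th),'side').round(1).tolist() for y in(143,-143)],[w2px(Q(-201,0,35,th),'side').round(1).tolist()])
"
```

```text
t 44.73 pos [ 385.8 -216.7   95.3] phi -85.2 F [ 0.3  0.1 -0.3] w 65.1 j6 1.8
0 [[[300.4, 188.6]], [[256.5, 147.6]]] [[[271.7, 162.2]]]
0.05 [[[300.3, 186.3]], [[256.3, 145.3]]] [[[271.2, 160.3]]]
```

View pics/s24.png

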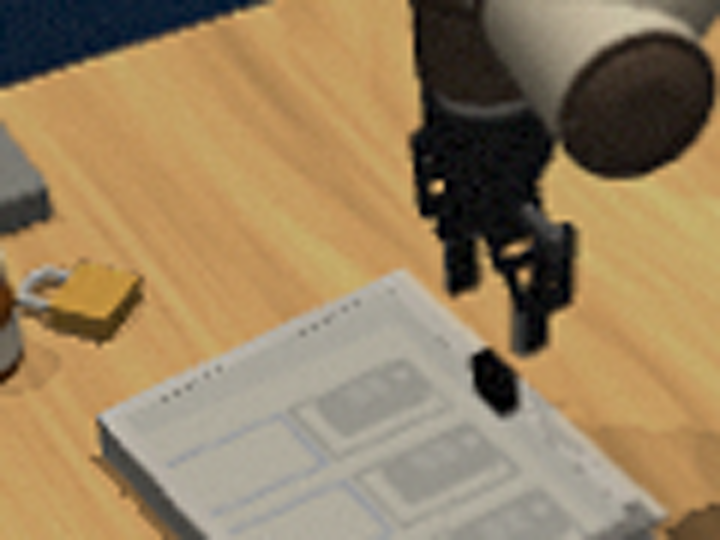

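View pics/t24.png

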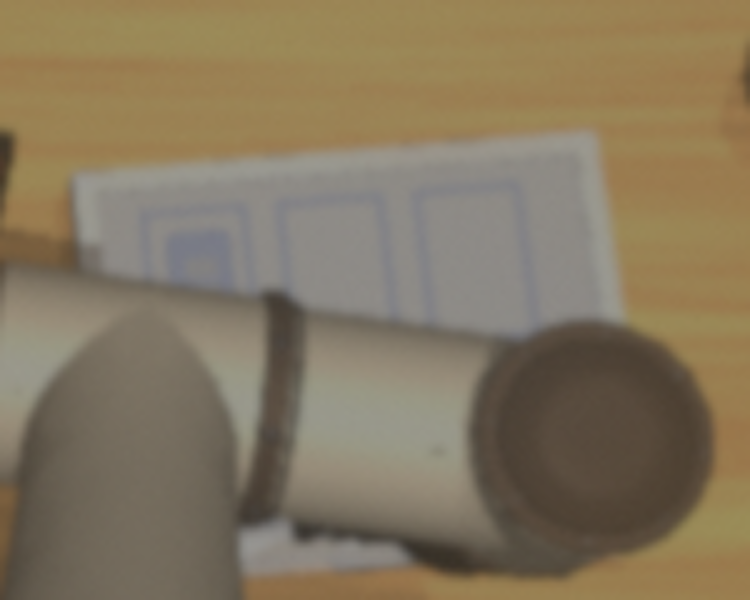

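>>> {"api": "move_arm", "payload": {"targets": [[0, 0, 0, 0, 0, 0, 255], [0, 0, 0, 0, 0, 0, 255], [0, 0, 0, 0, 0, 0, 255], [0, 0, 0, 0, 0, 0, 255], [0, 0, 1.0, 0, 0, 0, 255], [0, 0, 2.0, 0, 0, 0, 255], [0, 0, 2.2, 0, 0, 0, 255], [0, 0, 2.4, 0, 0, 0, 255], [0, 0, 2.4, 0, 0, 0, 255]]}}

```text
clock: 45.85
position: [386.7, -216.8, 72.3]
ee_rot: [0.736, -0.676, -0.0, 0.0]
contact_force: [0.3, -0.5, -1.2]
gripper_width: -0.1
```

>>> {"api": "move_arm", "payload": {"targets": [[0, 0, 0.2, 0, 0, 0, 255], [0, 0, 0.4, 0, 0, 0, 255], [0, 0, 0.6, 0, 0, 0, 255], [0, 0, 0.6, 0, 0, 0, 255]]}}

```text
clock: 46.35
position: [386.9, -217.1, 70.1]
ee_rot: [0.737, -0.676, 0.001, 0.0]
contact_force: [-9.1, 6.5, 32.5]
gripper_width: 0.0
```

>>> {"api": "move_arm", "payload": {"targets": [[0, 0, -2, 0, 0, 0, 255], [0, 0, -7, 0, 0, 0, 255], [-6, 0, -8, 0, 0, 0, 255], [-12, 0, -8, 0, 0, 0, 255], [-18, 0, -8, 0, 0, 0, 255], [-24, 0, -8, 0, 0, 0, 255], [-28, 0, -8, 0, 0, 0, 255], [-28, 0, -8, 0, 0, 0, 255]]}}

```text
clock: 47.35
position: [363.0, 64.4, 146.7]
ee_rot: [0.738, -0.675, 0.0, -0.001]
contact_force: [-0.3, -0.6, -0.4]
gripper_width: -0.0
```

```bash
cat >> h.py <<'E'
def cloud(name,d):
    p=arm.camera_params(name);h,w=d.shape
    v,u=np.mgrid[:h,:w];n=cv2.undistortPoints(np.c_[u.ravel(),v.ravel()].astype(float).reshape(-1,1,2),p["mtx"],np.array(p["dist"])).reshape(-1,2)
    T=p["world_to_cam"];X=(np.c_[n,np.ones(len(n))]*d.reshape(-1,1)-T[:3,3])@T[:3,:3]
    X[d.ravel()==0]=np.nan
    return X
E
python3 -c "
from h import *
for n,b in(('top',(290,160,440,280)),('side',(170,100,320,220))):
  im,d=arm.get_image(n); crop(im,*b,5,f'pics/{n}25.png')
  X=cloud(n,d); D=X-[478.94,-208.18,0]; cx=_c*D[:,0]+_s*D[:,1] if 0 else np.cos(.08415)*D[:,0]+np.sin(.08415)*D[:,1]; cy=-np.sin(.08415)*D[:,0]+np.cos(.08415)*D[:,1]
  for lo in range(-140,150,20):
    m=(cx>lo)&(cx<lo+20)&(abs(cy)<125)&(abs(cy)>25); print(n,lo,m.sum(),np.nanmedian(X[m,2]).round(1), end='|')
    m=(cx>lo)&(cx<lo+20)&(abs(cy)<142)&(abs(cy)>134); print('sidefr',m.sum(),np.nanmedian(X[m,2]).round(1))
  m=(abs(cx+92)<12)&(abs(cy)<18); print(n,'handle z',np.nanpercentile(X[m,2],[50,80,90,97]).round(1))
"
```

```text
top -140 560 -1.0|sidefr 39 -1.3
top -120 629 39.4|sidefr 52 39.5
top -100 581 39.7|sidefr 48 39.9
top -80 576 38.3|sidefr 52 39.1
top -60 569 37.8|sidefr 45 39.0
top -40 564 37.0|sidefr 45 37.3
top -20 561 36.0|sidefr 43 36.7
top 0 549 35.0|sidefr 43 35.9
top 20 538 34.0|sidefr 47 34.2
top 40 538 32.9|sidefr 42 33.0
top 60 537 32.1|sidefr 39 32.5
top 80 521 31.4|sidefr 44 32.4
top 100 333 29.6|sidefr 28 29.0
top 120 494 -1.1|sidefr 38 -0.5
top 140 494 -1.1|sidefr 40 -1.7
top handle z [65.2 70.2 70.9 72.9]
side -140 9 -1.5|sidefr 7 -0.9
side -120 166 41.3|sidefr 24 37.7
side -100 208 40.4|sidefr 22 39.6
side -80 203 39.1|sidefr 23 39.3
side -60 205 38.6|sidefr 15 36.4
side -40 204 37.9|sidefr 20 36.8
side -20 221 36.8|sidefr 24 36.3
side 0 213 36.0|sidefr 24 34.5
side 20 222 34.8|sidefr 19 33.5
side 40 221 33.6|sidefr 22 31.3
side 60 222 33.1|sidefr 19 33.3
side 80 228 32.1|sidefr 22 30.3
side 100 381 8.9|sidefr 33 5.8
side 120 223 -0.2|sidefr 18 -1.3
side 140 225 -0.4|sidefr 15 -0.2
side handle z [58.8 71.4 72.7 74.8]
```

View pics/side25.png

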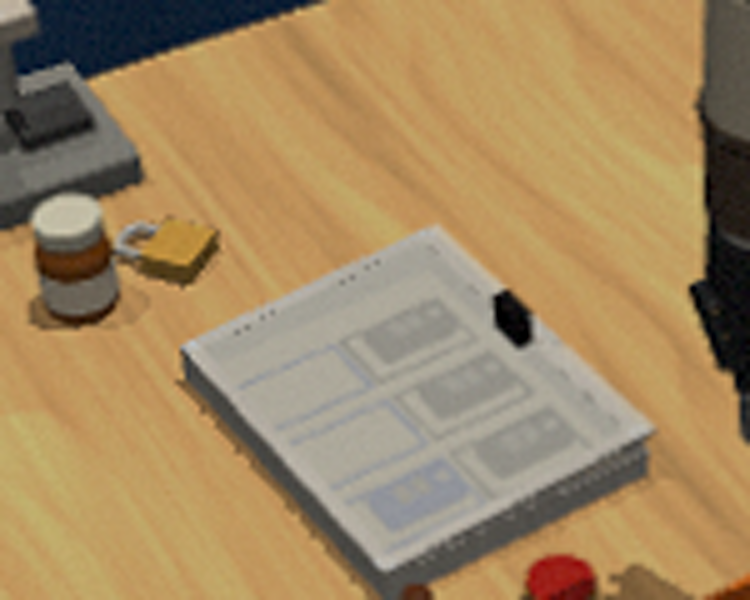

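View pics/top25.png

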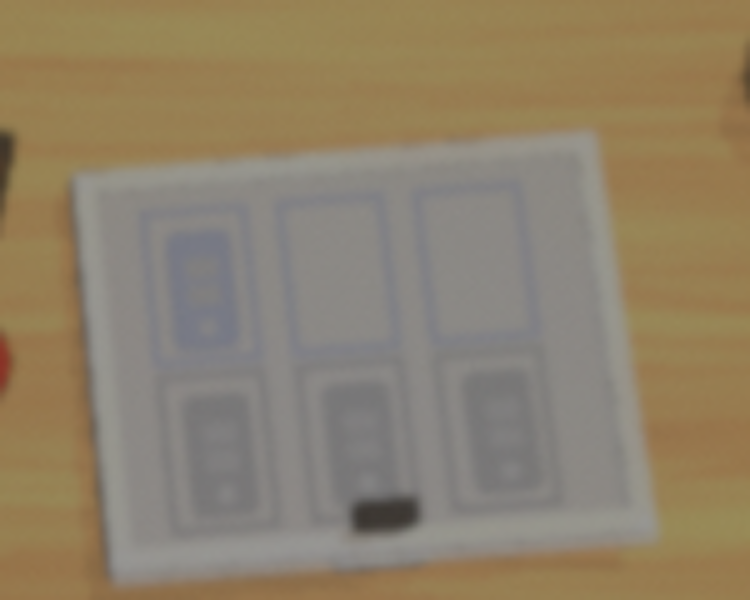

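```bash
python3 -c "
from h import *
wp((386.5,-216,100,94.8),(386.5,-216,76,94.8))"
```

```text
t 47.45 pos [362.6  62.3 146.3] phi -85.1 F [-0.1 -0.2 -0.3] w -0.2 j6 1.04
(386.5, -216, 100, np.float64(-85.2)) -> [27.93, 0.01, 4.63] [0.0, 0.0, 0.1]
(386.5, -216, 76, np.float64(-85.2)) -> [27.93, 0.01, 7.03] [0.0, 0.0, 0.1]
```

>>> {"api": "move_arm", "payload": {"targets": [[6, 0, 0, 0, 0, 0, 255], [12, 0, 0, 0, 0, 0, 255], [18, 0, 0, 0, 0, 0, 255], [24, 0, 2, 0, 0, 0, 255], [28, 0, 4.5, 0, 0, 0, 255], [28, 0, 6.5, 0, 0, 0, 255], [28, 0, 6.5, 0, 0, 0, 255], [28, 0, 7, 0, 0, 0, 255], [28, 0, 7, 0, 0, 0, 255]]}}

```text
clock: 48.58
position: [386.8, -216.7, 76.8]
ee_rot: [0.737, -0.676, 0.0, -0.0]
contact_force: [0.4, -0.6, 0.0]
gripper_width: -0.2
```

```bash
python3 -c "
from h import *
wp((386.5,-216,76,94.8))"
```

```text
t 48.58 pos [ 386.8 -216.7   76.8] phi -85.1 F [ 0.4 -0.6  0. ] w -0.2 j6 1.8
(386.5, -216, 76, np.float64(-85.2)) -> [-0.07, 0.02, 0.08] [-0.1, -0.0, 0.1]
```

>>> {"api": "move_arm", "payload": {"targets": [[0, 0, 0.4, 0, 0, 0, 255], [0, 0, 0.6, 0, 0, 0, 255], [0, 0, 0.7, 0, 0, 0, 255], [0, 0, 0.8, 0, 0, 0, 255], [0, 0, 0.9, 0, 0, 0, 255], [0, 0, 0.9, 0, 0, 0, 255], [0, 0, 0.9, 0, 0, 0, 255]]}}

```text
clock: 49.45
position: [386.8, -216.7, 70.1]
ee_rot: [0.737, -0.676, 0.0, 0.0]
contact_force: [-6.4, 5.7, 25.4]
gripper_width: 0.1
```

>>> {"api": "move_arm", "payload": {"targets": [[0, 0, 0.1, 0, 0, 0, 255], [0, 0, 0.15, 0, 0, 0, 255], [0, 0, 0.15, 0, 0, 0, 255]]}}

```text
clock: 49.82
position: [386.8, -216.7, 69.9]
ee_rot: [0.737, -0.675, 0.001, 0.0]
contact_force: [-9.2, 9.2, 36.1]
gripper_width: -0.2
```

>>> {"api": "move_arm", "payload": {"targets": [[0, 0, 0, 0, 0, 0, 255], [0, 0, 0, 0, 0, 0, 255], [0, 0, 0, 0, 0, 0, 255], [0, 0, 0, 0, 0, 0, 255], [0, 0, 0, 0, 0, 0, 255], [0, 0, 0, 0, 0, 0, 255]]}}

```text
clock: 50.58
position: [386.8, -216.7, 69.9]
ee_rot: [0.737, -0.675, 0.001, 0.0]
contact_force: [-9.9, 8.6, 36.5]
gripper_width: 0.0
```

```bash
python3 -c "
from h import *
wp()
print(arm.read_state()['wrist_torque'])
for n,b in(('side',(190,110,310,190)),):
  im,d=arm.get_image(n); crop(im,*b,6,f'pics/{n}26.png')
"
```

```text
t 50.58 pos [ 386.8 -216.7   69.9] phi -85.0 F [-9.9  8.6 36.5] w 0.0 j6 1.8
[2.60615724 2.83223641 0.03579593]
```

View pics/side26.png

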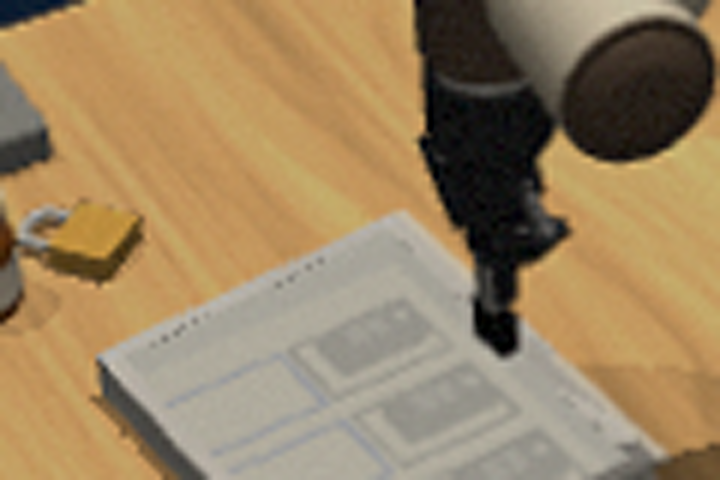

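>>> {"api": "move_arm", "payload": {"targets": [[0, 0, 0.08, 0, 0, 0, 255], [0, 0, 0.15, 0, 0, 0, 255], [0, 0, 0.15, 0, 0, 0, 255]]}}

```text
clock: 51.0
position: [386.6, -216.8, 69.0]
ee_rot: [0.737, -0.675, 0.0, 0.001]
contact_force: [-11.3, 8.7, 40.4]
gripper_width: 0.3
```

>>> {"api": "move_arm", "payload": {"targets": [[0, 0, 0.1, 0, 0, 0, 255], [0, 0, 0.2, 0, 0, 0, 255], [0, 0, 0.2, 0, 0, 0, 255]]}}

```text
clock: 51.38
position: [386.8, -216.7, 62.8]
ee_rot: [0.737, -0.676, 0.001, -0.0]
contact_force: [0.4, 0.1, 0.0]
gripper_width: -0.1
```

>>> {"api": "move_arm", "payload": {"targets": [[0, 0, 0.1, 0, 0, 0, 255], [0, 0, 0.2, 0, 0, 0, 255], [0, 0, 0.2, 0, 0, 0, 255]]}}

```text
clock: 51.75
position: [386.8, -216.8, 61.3]
ee_rot: [0.737, -0.676, -0.0, 0.0]
contact_force: [-3.4, 2.2, 13.0]
gripper_width: 0.2
```

Contact at z 61.3, the shut handle height (61.5). Back off, then check.

>>> {"api": "move_arm", "payload": {"targets": [[0, 0, -2, 0, 0, 0, 255], [0, 0, -7, 0, 0, 0, 255], [-6, 0, -10, 0, 0, 0, 255], [-12, 0, -10, 0, 0, 0, 255], [-18, 0, -10, 0, 0, 0, 255], [-24, 0, -10, 0, 0, 0, 255], [-30, 0, -10, 0, 0, 0, 255], [-30, 0, -10, 0, 0, 0, 255], [-30, 0, -10, 0, 0, 0, 255], [-30, 0, -10, 0, 0, 0, 255]]}}

```text
clock: 53.0
position: [361.1, 80.9, 160.0]
ee_rot: [0.736, -0.677, -0.0, 0.0]
contact_force: [-0.2, -0.3, -0.2]
gripper_width: 0.1
```

```bash
python3 -c "
from h import *
for n,b in(('top',(290,160,440,280)),('side',(170,100,320,220))):
  im,d=arm.get_image(n); cv2.imwrite(f'pics/{n}28full.png',im);crop(im,*b,5,f'pics/{n}28.png')
  X=cloud(n,d); D=X-[478.94,-208.18,0]; cx=np.cos(.08415)*D[:,0]+np.sin(.08415)*D[:,1]; cy=-np.sin(.08415)*D[:,0]+np.cos(.08415)*D[:,1]
  m=(cx>-110)&(cx<95)&(abs(cy)<135)&(abs(cy)>25)&(X[:,2]>20)
  print(n,'slope',np.polyfit(cx[m],X[m,2],1))
  m=(abs(cx+92)<12)&(abs(cy)<18); print(n,'handle z',np.nanpercentile(X[m,2],[50,80,90,97]).round(1))
"
```

```text
top slope [6.31108378e-04 3.05028134e+01]
top handle z [56.2 61.  62.2 63.9]
side slope [-2.18396882e-03  3.14363320e+01]
side handle z [46.4 60.3 62.  63.7]
```

View pics/top28.png

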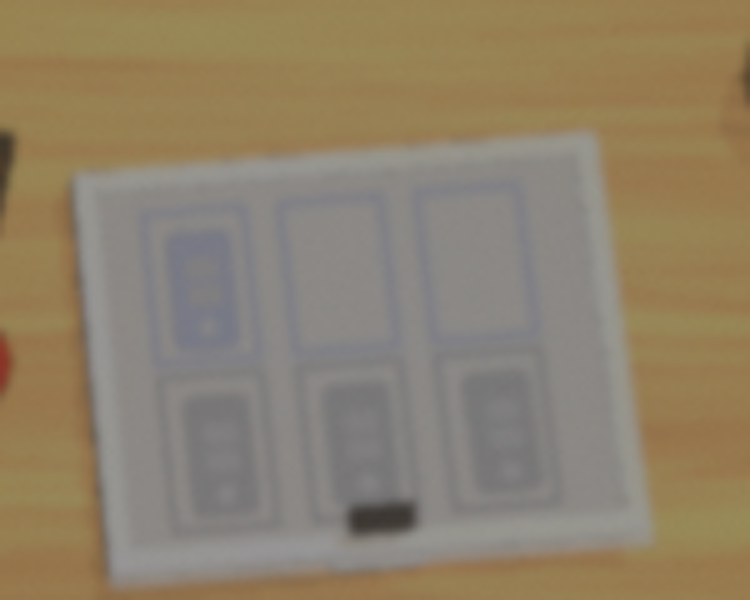

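View pics/side28full.png

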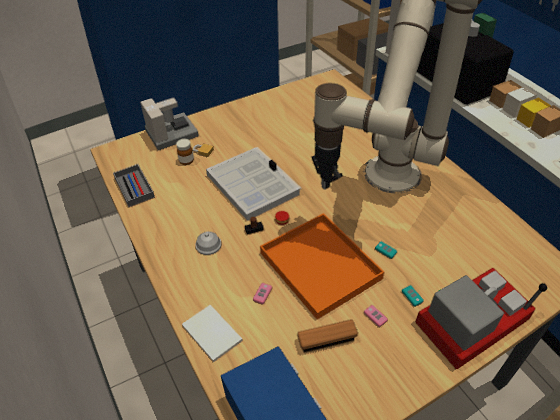

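The cover now lies level (slope 0.001–0.002). All four fobs are inside their outlines, the bin is empty, and the robot is clear of everything.

```bash
python3 -c "
from bench import arm
print(arm.job_done())"
```

```text
the job is handed in; nothing more can be done
None
```

The job is done and handed in at about 53 s. All four fobs in the bin (three black, one blue) are in the case. The blacks are in front1 to front3 and the blue is in back1, and the cover is clicked shut. During the run the blue fob was knocked about 3 cm out of its outline, so I picked it up and set it back before closing the cover.

**Last checks:** through the shut cover, each fob shows inside its own outline, lined up with it. Depth from both cameras gives a level cover (slope about 0.001 to 0.002, against about 0.048 on the catch), and the handle top is at about 61.5 mm as expected. The bin is empty, and the other things on the counter look untouched.

**What disagreed:** the first presses on the handle (up to about 39 N pinched, then about 32 N with shut fingertips) left the cover resting on the catch. It clicked on a later fingertip press of about 40 N, not the stated 10 to 20 N. The highest reading was 40.4 N upward (about 43 N in all), taken at the fingertips and not the gripper's body. If fingertip force counts toward the 40 N limit, that reading was slightly over.

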